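# Load the shaker with covered specimen dishes

### The job

Give each resin specimen puck on the mat its own dish on the shaker: lift dishes one at a time off the top of the nested stack without pulling the next one up, and stand each squarely inside a painted outline, lay one puck flat in each, then lift a steel cover off its hook and seat it level on the dish's inner ledge, lengthwise with the dish. Leave the dishes and covers that are not needed where they are, do not move the small bottle and jar, and when every puck is covered press the start button on the shaker fully down and let go.

Things in the scene. Friction and masses are not known exactly. Their poses are not given: they have to be found in the camera images.
- shaker: fixed laboratory shaker, white base 240 (x) x 320 (y) x 46 mm high with a dark rubber platform 150 x 310 mm, its top 65 mm above the bench, carrying three white painted outlines; a blue control strip with the start button lies along its front (-x) side. Origin: centre of its underside; x points away from the robot, y along the row of outlines
- bay1 (a point): centre of painted outline 1 of 3 on the platform's top surface (65 mm above the bench); the outline is 98 mm along the shaker's x and 70 mm along its y, and neighbours are 100 mm apart in y; axes as the shaker's
- bay2 (a point): centre of painted outline 2 of 3 on the platform's top surface (65 mm above the bench); the outline is 98 mm along the shaker's x and 70 mm along its y, and neighbours are 100 mm apart in y; axes as the shaker's
- bay3 (a point): centre of painted outline 3 of 3 on the platform's top surface (65 mm above the bench); the outline is 98 mm along the shaker's x and 70 mm along its y, and neighbours are 100 mm apart in y; axes as the shaker's
- start_top (a point): centre of the top face of the round grey start button (26 mm across) on the shaker's front strip; pressed straight down, 6 mm of travel, spring back, about 4 N to press fully
- start (a joint): travel of the start button in m: 0 released, 0.006 fully down; it counts as pressed beyond 0.004
- mat: fixed grey bench mat 190 (x) x 250 (y) x 3 mm; the dish stack stands at its origin with the dishes' long axis along the mat's y, and the pucks lie on it nearer the robot (-x). Origin: under the stack, at bench level, 145 mm from the mat's near edge
- D1_c (a point): bottom of the nested stack of 4 white plastic dishes, all alike: collar 92 (x) x 64 (y) mm outside, 28 mm high, 50 g. Point: dish centre, 14 mm above its underside; x along its length, z up. Each dish stands 16 mm above the next, its well hanging 12 mm deep and loose (4 mm play) in the dish below
- D2_c (a point): second dish from the bottom, like D1. Each collar is 16 mm high (12 to 28 mm above the underside), inside 85 x 57 mm; only the top dish's collar may be gripped (across the 64 mm). Point: dish centre, 14 mm above its underside; x along its length, z up
- D3_c (a point): third dish from the bottom, like D1. Inside each collar is a ledge 15 mm above the underside; below it a well 71 x 43 mm inside (77 x 49 outside), floor 3 mm thick. Point: dish centre, 14 mm above its underside; x along its length, z up
- D4_c (a point): top dish of the stack, like D1; it must go straight up until clear of the next. Point: dish centre, 14 mm above its underside; x along its length, z up
- rail: fixed drying rail: a bar along its y, top 130 mm above the bench, with three flat hooks 75 mm apart pointing along its -x: strips 10 mm wide, 6 mm thick, top face 130 mm above the bench, ending 88 mm out from the bar in an upturned lip 10 mm higher than the strip. Origin: under the bar, at bench level; z up
- K1_grip (a point): steel cover (3 alike, 90 g) hanging level on a rail hook: plate 66 (x) x 50 (y) x 4 mm, two uprights 34 mm apart in y, a cross bar over the hook (underside 44 mm above the plate's underside) and on the bar a grey grip 12 (x) x 20 (y) x 32 mm. Point: centre of the grey grip, 66 mm above the plate's underside; z up
- K2_grip (a point): cover like K1. The opening under the bar is 40 mm high and 30 mm wide, so on the 6 mm hook it lifts 34 mm before the plate meets the hook; it hangs with x along the hook, about 45 mm out from the rail's bar. Point: centre of the grey grip, 66 mm above the plate's underside; z up
- K3_grip (a point): cover like K1. Seated on a dish's ledge, the point is 67 mm above the dish's centre and x lies along the dish's length. Point: centre of the grey grip, 66 mm above the plate's underside; z up
- C1_c (a point): brown resin specimen puck 1 (all alike; one of them may be absent), a disc 24 mm across and 10 mm high, 20 g, lying flat. Point: its centre, 5 mm above its underside
- C2_c (a point): brown resin specimen puck 2 (all alike; one of them may be absent), a disc 24 mm across and 10 mm high, 20 g, lying flat. Point: its centre, 5 mm above its underside
- C3_c (a point): brown resin specimen puck 3 (all alike; one of them may be absent), a disc 24 mm across and 10 mm high, 20 g, lying flat. Point: its centre, 5 mm above its underside
- dropper: bystander: small white bottle 30 mm across, 65 mm high, standing on the bench beyond one far corner of the shaker; origin under it
- vial: bystander: small brown jar 26 mm across, 50 mm high, beyond the other far corner; origin under it
Mind the look-alikes: they are no part of the job. What is shaped like the part that bears D4_c but purple is not meant. What is shaped like the part that bears D3_c but green is not meant.

How it is judged:
On the way, in this order (a step that is already met when the one before it is completed fails the run):
1. every puck lies in its own dish in an outline on the shaker, covered, and spare dishes and covers are in their places (height (world z) of each of C1_c, C2_c, C3_c above 0.066 m and (distance between C1_c and D2_c below 0.03 m or distance between C1_c and D3_c below 0.03 m or distance between C1_c and D4_c below 0.03 m) and (distance between C2_c and D2_c below 0.03 m or distance between C2_c and D3_c below 0.03 m or distance between C2_c and D4_c below 0.03 m) and (distance between C3_c and D2_c below 0.03 m or distance between C3_c and D3_c below 0.03 m or distance between C3_c and D4_c below 0.03 m) and distance between each of C2_c, C3_c and C1_c above 0.049 m and distance between C3_c and C2_c above 0.049 m and angle between each of D1_c, D2_c, D3_c, D4_c's own z axis and vertical below 0.06 rad and angle between each of K1_grip, K2_grip, K3_grip's own z axis and vertical below 0.08 rad and distance of D1_c from where it was at the start of the episode below 0.02 m and (distance of D2_c from where it was at the start of the episode below 0.02 m or (height (world z) of D2_c between 0.074 and 0.084 m and ((horizontal distance between D2_c and bay1 below 0.015 m and angle between the x axis of D2_c and the x axis of bay1, either way round below 0.17 rad) or (horizontal distance between D2_c and bay2 below 0.015 m and angle between the x axis of D2_c and the x axis of bay2, either way round below 0.17 rad) or (horizontal distance between D2_c and bay3 below 0.015 m and angle between the x axis of D2_c and the x axis of bay3, either way round below 0.17 rad)) and distance between any of K1_grip, K2_grip, K3_grip and D2_c below 0.071 m and distance between any of C1_c, C2_c, C3_c and D2_c below 0.03 m)) and (distance of D3_c from where it was at the start of the episode below 0.02 m or (height (world z) of D3_c between 0.074 and 0.084 m and ((horizontal distance between D3_c and bay1 below 0.015 m and angle between the x axis of D3_c and the x axis of bay1, either way round below 0.17 rad) or (horizontal distance between D3_c and bay2 below 0.015 m and angle between the x axis of D3_c and the x axis of bay2, either way round below 0.17 rad) or (horizontal distance between D3_c and bay3 below 0.015 m and angle between the x axis of D3_c and the x axis of bay3, either way round below 0.17 rad)) and distance between any of K1_grip, K2_grip, K3_grip and D3_c below 0.071 m and distance between any of C1_c, C2_c, C3_c and D3_c below 0.03 m)) and (distance of D4_c from where it was at the start of the episode below 0.02 m or (height (world z) of D4_c between 0.074 and 0.084 m and ((horizontal distance between D4_c and bay1 below 0.015 m and angle between the x axis of D4_c and the x axis of bay1, either way round below 0.17 rad) or (horizontal distance between D4_c and bay2 below 0.015 m and angle between the x axis of D4_c and the x axis of bay2, either way round below 0.17 rad) or (horizontal distance between D4_c and bay3 below 0.015 m and angle between the x axis of D4_c and the x axis of bay3, either way round below 0.17 rad)) and distance between any of K1_grip, K2_grip, K3_grip and D4_c below 0.071 m and distance between any of C1_c, C2_c, C3_c and D4_c below 0.03 m)) and (distance of K1_grip from where it was at the start of the episode below 0.025 m or distance between K1_grip and D2_c below 0.071 m or distance between K1_grip and D3_c below 0.071 m or distance between K1_grip and D4_c below 0.071 m) and (distance of K2_grip from where it was at the start of the episode below 0.025 m or distance between K2_grip and D2_c below 0.071 m or distance between K2_grip and D3_c below 0.071 m or distance between K2_grip and D4_c below 0.071 m) and (distance of K3_grip from where it was at the start of the episode below 0.025 m or distance between K3_grip and D2_c below 0.071 m or distance between K3_grip and D3_c below 0.071 m or distance between K3_grip and D4_c below 0.071 m)), for 0.2 s.
2. the start button is then pressed fully down (value of joint start above 0.004 m).
At the end, for the whole second after the job is handed in: Each puck lies in its own dish, the dish upright within 15 mm and 0.17 rad of an outline, a cover down on its ledge and level (0.08 rad). Spare dishes within 20 mm and spare covers within 25 mm of their start. Start pressed after all that, now released (all of step 1 and value of joint start below 0.002 m); the robot touches nothing.
It fails at once if a dish is pulled up more than 25 mm with another dish still nested in it ((height (world z) of D1_c above 0.042 m and horizontal distance between D1_c and D2_c below 0.012 m and z of D2_c in the frame of D1_c between 0.012 and 0.02 m) or (height (world z) of D2_c above 0.058 m and horizontal distance between D2_c and D3_c below 0.012 m and z of D3_c in the frame of D2_c between 0.012 and 0.02 m) or (height (world z) of D3_c above 0.074 m and horizontal distance between D3_c and D4_c below 0.012 m and z of D4_c in the frame of D3_c between 0.012 and 0.02 m)).
It fails at once if a bystander is moved more than 30 mm (distance of any of dropper, vial from where it was at the start of the episode above 0.03 m).
Of C1, C2, C3 only 2 to 3 are there at a start; the rules pass over those that are not, and their reading is None.
At some moment in a run one of C1, C2, C3 may be knocked a few centimetres aside while the robot is not near it.
It also fails if it takes over 210 s, if anything falls off the work surface, if the arm or the gripper's body presses on something with over 40 N, if the wrist force passes 120 N, or if a joint passes its speed limit or range.

### The arm

A 6-joint arm with a two-finger parallel gripper is mounted at the origin on the work surface. World frame = base frame: x ahead of the robot, y to its left, z up, the work surface at z = 0. Lengths are in m, angles in rad, forces in N, time in s.
With the tool pointing down it reaches from about 0.35 to 0.725 m from the base axis. Payload 4.3 kg.
Tool frame: the origin (TCP) lies on the centre line of the jaws, within the pads' length; the fingertips stand 22 mm ahead of it and the grasp point (between the pads) lies 3 mm ahead of it; z points along the fingers, y is the line along which they close (so a half turn about z gives the same grasp; the last joint's range is limited). The gripper opens to 85 mm and grips with 20 to 120 N. Pads are 22 mm wide; open, the fingers measure 114 mm over their backs; the gripper's body (76 mm by 85 mm) begins 54 mm behind the grasp point. The pads swing forward as they close: fully open they stand 13 mm farther back than shut.
Start: joints at [-1.404, 0.377, 0.081, 1.274, 0, 1.46], TCP at [0.157, -0.553, 0.253] pointing down, gripper open.
Joint ranges: [-2.72, 2.72], [-0.84, 1.66], [-1.02, 1.22], [-1.77, 2.12], [-1.37, 1.28], [-3.14, 3.14]. Speed limits (rad/s): [2.57, 2.57, 3.14, 3.14, 3.14, 3.14].

### API

Orientations are given as a rotation vector (axis times angle).
In Python, from plant import robot gives the robot as it stands.
- The arm moves only by the shell command python3 -m handwheel 'ROWS'. ROWS is JSON, a list of rows, each an object with "jaw": the opening, from 0 (shut) to 1 (fully open); "linear": the shift along the tool's x, y, z in m, a list of three; "angular": the turn, a rotation vector about the tool's x, y, z in rad, a list of three. In form: [{"jaw": jaw, "linear": [dx, dy, dz], "angular": [wx, wy, wz]}, ...]. A call has 1 to 12 rows; each row shifts and turns the commanded pose from where the row before left it, along the tool's axes as they then stand; what a row does not reach is not made up. A row lasts 1/8 s, in which the tool goes at most 62.5 mm and 10.7 degrees, less where a joint would pass 70% of its speed; a pose out of reach is approached as far as the arm can. A call is refused whole if a number of a shift passes 0.0625 or a number of a turn 0.188, either way. A call with a gripper value outside its range is refused whole. The fingers move at their own pace and stop on an object; the grip force is fixed at half the most. Time passes only in rows, so rows that do not move let the fingers close. It gives the time, the measured TCP pose, the force, the opening and the grip force at its end, in the units of the state.
- robot.state(): the state, without advancing time (a new reading comes with each control period).
- robot.snapshot(name): name is "scene" or "top" or "wrist"; returns (picture, depth): 384x512x3 uint8, red, green, blue; 384x512 float32, m along the optical axis (not along the pixel's ray), 0 where there is no reading.
- robot.get_calibration(name): a dict with "mtx" (3x3 intrinsics, pixels), "R" (3x3) and "t" (3): a world point X has camera coordinates R X + t; the wrist camera has in their place "T_tool_cam" (4x4, takes a point from camera to tool coordinates, whose origin is the TCP and whose axes are the flange's). Camera axes: x right, y down, z forward; pixel columns grow to the right and rows downward; lengths in m; the calibration is good to about 2 mm. A picture is of the moment at which its call begins: read the wrist's pose just before it. get_calibration takes no time and is no camera call.
- robot.hand_in(): hands the job in; it is judged then, once.
Trained networks look in the newest picture that a camera, given by its name, has taken for a name from the list of things; names that differ only in an ending like _2 or _b are one class to them, and where a whole thing is asked for, a point or a joint stands for the part that bears it (a point fixed in the world has none). Each returns a list of dicts, best first, with "confidence" (0 to 1); they miss things now and then, are a little off and sometimes report something else, mostly with a low value. They report only what shows in the picture. A call takes as long as a camera call. They do not tell look-alikes from the thing itself.
- robot.search_frame(target, camera): "extent" ([centre column, centre row, width, height] as shares, 0 to 1, of the picture: columns of its width, rows of its height, round what is visible of it).
- robot.cut_out(target, camera): "mask" (384x512 bool, what is visible of it) and "extent" ([centre column, centre row, width, height] as shares, 0 to 1, of the picture: columns of its width, rows of its height, round what is visible of it).
- robot.spot_point(target, camera): "at" ([column, row] as shares, 0 to 1, of the picture: columns of its width, rows of its height: a listed point, or the origin of a listed thing).
The state is a dict: "time_s": time; "joints": joint angles; "dq": joint speeds; "tau": joint torques, N m; "tool_pos": TCP position; "ee_rot": TCP orientation; "force": force on the tool from outside, world axes, zero at the start; "ft_torque": the same for the moment, N m; "width": finger opening in m; "grasp_force": force on a finger pad.
Only numpy, scipy, OpenCV 4.12 (cv2) and the standard library are available. Lean on these libraries where they do the work, as an engineer would, in place of code of your own. Each camera call takes 0.05 s, during which the arm holds its last target. There are 200 camera calls.

## Working session

There is one attempt and no reset: what is moved stays moved. The work goes in short steps, Python scripts to look and compute and a shell command to move; the robot and the scene stay as the last step left them, time stands still between calls to the robot, and variables do not carry over. Pictures are saved under pics/ and viewed, at most 14 in all, crops included, and the job is handed in when it is done.

```bash
mkdir -p pics; ls; cat > h.py <<'E'
import numpy as np, cv2
from plant import robot
from scipy.spatial.transform import Rotation as R
def save(n,f,crop=None,s=1):
    im,d=robot.snapshot(n)
    o=im[...,::-1]
    if crop: o=o[crop[1]:crop[3],crop[0]:crop[2]]
    o=cv2.resize(o,None,fx=s,fy=s,interpolation=cv2.INTER_CUBIC)
    cv2.imwrite('pics/'+f,o); return im,d
def cam(n,st=None):
    """K, cam->world R, cam centre"""
    c=robot.get_calibration(n); K=np.array(c['mtx'])
    if 'R' in c:
        Rm=np.array(c['R']); return K,Rm.T,-Rm.T@np.array(c['t'])
    st=st or robot.state(); T=np.array(c['T_tool_cam']); Rt=R.from_rotvec(st['ee_rot']).as_matrix()
    return K,Rt@T[:3,:3],Rt@T[:3,3]+np.array(st['tool_pos'])
def dep(n,u,v,z,st=None):
    K,Rm,c=cam(n,st); p=np.linalg.inv(K)@[u,v,1]
    return Rm@(p*z)+c
def atz(n,u,v,h,st=None):
    K,Rm,c=cam(n,st); p=Rm@(np.linalg.inv(K)@[u,v,1]); return c+p*(h-c[2])/p[2]
def proj(n,X,st=None):
    K,Rm,c=cam(n,st); q=K@(Rm.T@(np.array(X)-c)); return q[:2]/q[2]
E
python3 - <<'E'
from h import *
save('scene','s0.png'); save('top','t0.png')
np.set_printoptions(precision=3,suppress=True)
print(robot.state())
for n in('scene','top'):print(n,cam(n))
print(robot.get_calibration('wrist'))
for t in ['shaker','bay1','bay2','bay3','start_top','mat','D4_c','rail','K1_grip','K2_grip','K3_grip','C1_c','dropper','vial']:
    for n in ('scene','top'):
        print(t,n,[(round(r['confidence'],2),np.round(np.array(r['at'])*[512,384],1)) for r in robot.spot_point(t,n)][:5])
E
```

```text
pics
{'time_s': 0.1, 'joints': array([-1.404,  0.378,  0.08 ,  1.274, -0.   ,  1.461]), 'dq': array([ 0.001, -0.002,  0.003, -0.001,  0.001, -0.   ]), 'tau': array([  0.   , -46.469,  27.058,   0.012,  -0.   ,  -0.   ]), 'tool_pos': array([ 0.157, -0.553,  0.252]), 'ee_rot': array([-3.11 , -0.433,  0.   ]), 'force': array([-0.439,  0.958,  0.359]), 'ft_torque': array([ 0.029,  0.016, -0.032]), 'grasp_force': 0.0, 'width': 0.08547891639987772}
scene (array([[358.477,   0.   , 252.593],
       [  0.   , 358.477, 194.037],
       [  0.   ,   0.   ,   1.   ]]), array([[ 0.251,  0.531, -0.809],
       [ 0.968, -0.13 ,  0.215],
       [ 0.009, -0.838, -0.546]]), array([ 1.441, -0.181,  0.758]))
top (array([[471.772,   0.   , 262.284],
       [  0.   , 471.772, 191.392],
       [  0.   ,   0.   ,   1.   ]]), array([[-0.021, -0.993,  0.112],
       [-1.   ,  0.021, -0.003],
       [ 0.   , -0.112, -0.994]]), array([0.347, 0.065, 1.626]))
{'mtx': array([[335.104,   0.   , 261.269],
       [  0.   , 335.104, 191.377],
       [  0.   ,   0.   ,   1.   ]]), 'T_tool_cam': array([[-0.001, -0.963, 
[... 1396 characters left out ...]
4.3]))]
rail top [(0.96, array([377. , 181.1]))]
K1_grip scene [(0.68, array([ 91.1, 210.5])), (0.42, array([304.6, 208.9])), (0.31, array([333.3, 224.1]))]
K1_grip top [(0.58, array([409.8, 188.9]))]
K2_grip scene [(0.81, array([117.9, 205.9]))]
K2_grip top [(0.53, array([386.1, 190. ]))]
K3_grip scene [(0.47, array([144. , 201.2]))]
K3_grip top [(0.82, array([365. , 191.8]))]
C1_c scene [(0.62, array([303.4, 211.5]))]
C1_c top [(0.67, array([184.8, 179.7])), (0.39, array([205.9, 207.6]))]
dropper scene [(0.64, array([168.5, 272.9]))]
dropper top [(0.57, array([340.4, 145.2])), (0.42, array([185.5, 175.8]))]
vial scene [(0.49, array([312.1, 254.5]))]
vial top [(0.37, array([213.7, 150.2]))]
```

```bash
python3 - <<'E'
import cv2
a=cv2.imread('pics/s0.png')[150:310,50:450];b=cv2.imread('pics/t0.png')[100:250,90:440]
cv2.imwrite('pics/s0c.png',cv2.resize(a,None,fx=2,fy=2,interpolation=2));cv2.imwrite('pics/t0c.png',cv2.resize(b,(800,343),interpolation=2))
E
```

```text
(no output)
```

View pics/s0c.png

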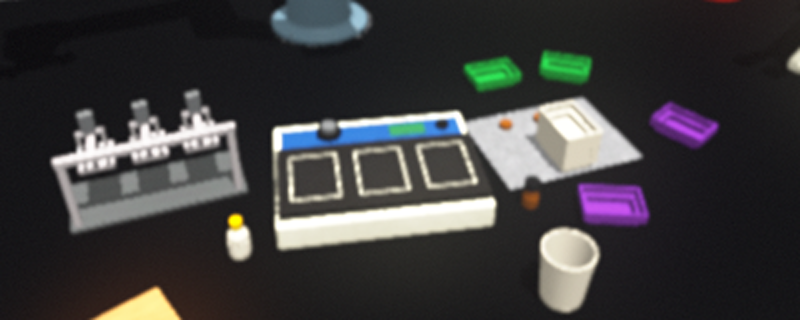

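View pics/t0c.png

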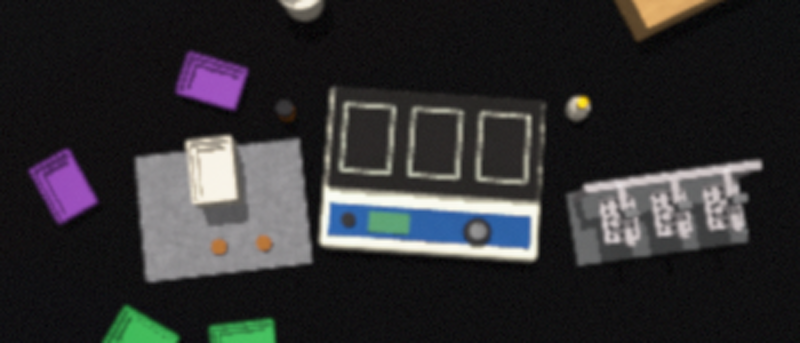

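The scene crop shows the white stack at about (570,130) and the pucks at (506,124) and (537,117). The purple and green single dishes are look-alikes. The three covers hang on the left. The top crop shows the same layout: stack (212,170) and exactly two pucks at (219,246) and (264,243). The bays are at (368,138), (436,142) and (503,147), and the grey button is at (477,231). Next I'll compute positions.

```bash
python3 - <<'E'
from h import *
np.set_printoptions(precision=4,suppress=True)
s=350/800
T=lambda u,v:(90+u*s,100+v*150/343)
S=lambda u,v:(50+u/2,150+v/2)
def tri(a,b):
    K,r,c=cam('top');d1=r@np.linalg.inv(K)@[*a,1]
    K,r,c2=cam('scene');d2=r@np.linalg.inv(K)@[*b,1]
    x=np.linalg.lstsq(np.c_[d1,-d2],c2-c,rcond=None)[0]
    return (c+d1*x[0]+c2+d2*x[1])/2, np.linalg.norm(c+d1*x[0]-c2-d2*x[1])
for n,a,b in [('bayL',T(368,138),S(446,165)),('bayM',T(436,142),S(381,170)),('bayR',T(503,147),S(315,177)),('btn',T(477,229),S(329,126)),('puckL',T(219,246),S(537,117)),('puckR',T(264,243),S(506,124)),
 ('KL',(365,191.8),(144,201.2)),('KM',(386.1,190),(117.9,205.9)),('KR',(409.8,188.9),(91.1,210.5)),('stacktop',T(212,165),S(570,115))]:
    print(n,*tri(a,b))
im,d=robot.snapshot('top')
for n,(u,v) in dict(stack=T(212,170),rimN=T(212,140),shk=T(436,142),btn=T(477,230),KL=(365,191)).items():
    z=d[int(v)-1:int(v)+2,int(u)-1:int(u)+2]; print(n,dep('top',u,v,np.median(z)))
m=d.copy()
# points above 60mm near stack
K,r,c=cam('top');u,v=np.meshgrid(np.arange(512),np.arange(384));P=np.stack([u,v,np.ones_like(u)],-1)@np.linalg.inv(K).T
W=(P*d[...,None])@r.T+c
def rect(W,sel):
    p=W[sel][:,:2].astype(np.float32);return cv2.minAreaRect(p*1000),W[sel][:,2].max()
sel=(W[...,2]>.062)&(abs(u-182)<20)&(abs(v-174)<25)&(d>0);print('stack',sel.sum(),rect(W,sel))
sel=(W[...,2]>.035)&(W[...,2]<.09)&(u>225)&(u<335)&(v>130)&(v<220)&(d>0);print('shaker',sel.sum(),rect(W,sel))
E
```

```text
bayL [0.6297 0.0988 0.0605] 0.004806913208103382
bayM [ 0.621  -0.001   0.0635] 0.00450303065711671
bayR [ 0.6115 -0.0996  0.0621] 0.003947003446423085
btn [ 0.4913 -0.058   0.0636] 0.0032576644491444065
puckL [0.4784 0.3239 0.008 ] 0.0015882250558733792
puckR [0.4826 0.2593 0.0064] 0.004463045654669941
KL [ 0.5047 -0.2642  0.1524] 0.004929214538547899
KM [ 0.5094 -0.3351  0.15  ] 0.011988990028920536
KR [ 0.5118 -0.4099  0.1479] 0.01046179442548273
stacktop [0.5896 0.3222 0.0889] 0.0017606212244768095
stack [0.5873 0.3273 0.0537]
rimN [0.6297 0.325  0.067 ]
shk [ 0.6202 -0.0032  0.0649]
btn [ 0.4892 -0.0593  0.0674]
KL [ 0.5058 -0.2588  0.166 ]
stack 259 (((584.9004516601562, 324.8147888183594), (93.09349822998047, 65.72148132324219), 5.53468132019043), np.float64(0.08587834087330881))
shaker 6554 (((577.924560546875, 2.005889892578125), (320.0976867675781, 236.29945373535156), 84.71473693847656), np.float64(0.07884083650633644))
```

```bash
cat >> h.py <<'E'
np.set_printoptions(precision=4,suppress=True)
def go(xyz,psi=None):
    """print tool-frame shift to reach xyz and turn about tool z to reach heading psi of tool x"""
    st=robot.state();r=R.from_rotvec(st['ee_rot']);m=r.as_matrix()
    now=np.arctan2(m[1,0],m[0,0])
    print('t',round(st['time_s'],2),'tcp',np.array(st['tool_pos']),'psi',round(now,3),'tilt',np.round(m[2,:2],4),'w',round(st['width'],4),'F',st['force'])
    if psi is not None:
        print(' turn tool z',round(-((psi-now+np.pi)%(2*np.pi)-np.pi),4))
        m=R.from_euler('z',psi).as_matrix()@np.diag([1,-1,-1])
    print(' shift (after turn)',m.T@(np.array(xyz)-st['tool_pos']))
E
Z='{"jaw":1,"linear":[0,0,0],"angular":[0,0,-0.185]}'
python3 -m handwheel '[{"jaw":1,"linear":[0,0,-0.02],"angular":[0,0,-0.185]},{"jaw":1,"linear":[0,0,-0.02],"angular":[0,0,-0.185]},{"jaw":1,"linear":[0,0,-0.02],"angular":[0,0,-0.185]},{"jaw":1,"linear":[0,0,0],"angular":[0,0,-0.185]},{"jaw":1,"linear":[0,0,0],"angular":[0,0,-0.185]},{"jaw":1,"linear":[0,0,0],"angular":[0,0,-0.185]},{"jaw":1,"linear":[0,0,0],"angular":[0,0,-0.185]},{"jaw":1,"linear":[0,0,0],"angular":[0,0,-0.185]},{"jaw":1,"linear":[0,0,0],"angular":[0,0,-0.185]},{"jaw":1,"linear":[0,0,0],"angular":[0,0,-0.185]},{"jaw":1,"linear":[0,0,0],"angular":[0,0,-0.185]},{"jaw":1,"linear":[0,0,0],"angular":[0,0,-0.185]}]'
python3 -m handwheel '[{"jaw":1,"linear":[0,0,0],"angular":[0,0,-0.185]},{"jaw":1,"linear":[0,0,0],"angular":[0,0,-0.185]},{"jaw":1,"linear":[0,0,0],"angular":[0,0,-0.185]},{"jaw":1,"linear":[0,0,0],"angular":[0,0,-0.185]},{"jaw":1,"linear":[0,0,0],"angular":[0,0,0]}]'
python3 -c "
from h import *
go([.585,.325,.27],3.238)"
```

```text
time_s: 3.05
tool_pos: [0.1571, -0.5531, 0.3133]
ee_rot: [0.986, 2.983, -0.0]
force: [-0.0, -0.2, -0.1]
width: 0.0852
grasp_force: 0.0
time_s: 3.68
tool_pos: [0.1571, -0.5532, 0.3133]
ee_rot: [-0.146, 3.138, -0.0]
force: [-0.1, -0.8, -0.2]
width: 0.0851
grasp_force: 0.0
t 3.67 tcp [ 0.1571 -0.5532  0.3133] psi -3.049 tilt [ 0.     -0.0001] w 0.0851 F [-0.1226 -0.7517 -0.1524]
 turn tool z -0.0034
 shift (after turn) [-0.5104  0.8329  0.0433]
```

```bash

python3 -m handwheel '[{"jaw":1,"linear":[-0.032,0.052,0],"angular":[0,0,0]},{"jaw":1,"linear":[-0.032,0.052,0],"angular":[0,0,0]},{"jaw":1,"linear":[-0.032,0.052,0],"angular":[0,0,0]},{"jaw":1,"linear":[-0.032,0.052,0],"angular":[0,0,0]},{"jaw":1,"linear":[-0.032,0.052,0],"angular":[0,0,0]},{"jaw":1,"linear":[-0.032,0.052,0],"angular":[0,0,0]},{"jaw":1,"linear":[-0.032,0.052,0],"angular":[0,0,0]},{"jaw":1,"linear":[-0.032,0.052,0],"angular":[0,0,0]},{"jaw":1,"linear":[-0.032,0.052,0.01],"angular":[0,0,0]},{"jaw":1,"linear":[-0.032,0.052,0.01],"angular":[0,0,0]},{"jaw":1,"linear":[-0.032,0.052,0.01],"angular":[0,0,0]},{"jaw":1,"linear":[-0.032,0.052,0.01],"angular":[0,0,0]}]'
python3 -m handwheel '[{"jaw":0.75,"linear":[-0.032,0.052,0],"angular":[0,0,0]},{"jaw":0.75,"linear":[-0.032,0.052,0],"angular":[0,0,0]},{"jaw":0.75,"linear":[-0.032,0.052,0],"angular":[0,0,0]},{"jaw":0.75,"linear":[-0.031,0.052,0],"angular":[0,0,0]},{"jaw":0.75,"linear":[0,0,0],"angular":[0,0,0]},{"jaw":0.75,"linear":[0,0,0],"angular":[0,0,0]}]'
python3 - <<'E'
from h import *
go([.585,.325,.27],3.238)
im,d=save('wrist','w1.png',None,1.5)
print(d[d>0].min())
# finger points: near camera
K=np.array(robot.get_calibration('wrist')['mtx']);T=np.array(robot.get_calibration('wrist')['T_tool_cam'])
u,v=np.meshgrid(np.arange(512),np.arange(384));P=np.stack([u,v,np.ones_like(u)],-1)@np.linalg.inv(K).T*d[...,None]
Q=P@T[:3,:3].T+T[:3,3]
s=(d>0)&(Q[...,2]<.05)&(abs(Q[...,1])<.07)
for sg in(-1,1):
    q=Q[s&(Q[...,1]*sg>0)];print(sg,len(q),q.min(0) if len(q) else '',np.percentile(q,[50,90,99,100],axis=0) if len(q) else '')
np.save('Q.npy',Q)
E
```

```text
time_s: 5.18
tool_pos: [0.4808, 0.1066, 0.2732]
ee_rot: [-0.145, 3.137, -0.001]
force: [1.0, -1.7, 0.9]
width: 0.0854
grasp_force: 0.0
time_s: 5.92
tool_pos: [0.5866, 0.3235, 0.2727]
ee_rot: [0.147, -3.137, 0.001]
force: [1.1, -0.3, 0.1]
width: 0.064
grasp_force: 0.0
t 5.92 tcp [0.5866 0.3235 0.2727] psi -3.048 tilt [ 0.0009 -0.0008] w 0.064 F [ 1.057  -0.2914  0.1334]
 turn tool z -0.0027
 shift (after turn) [0.0014 0.0016 0.0027]
0.05767388
-1 20387 [-0.0116 -0.0656 -0.0742] [[ 0.0123 -0.0371 -0.0474]
 [ 0.0182 -0.0112 -0.0181]
 [ 0.0205 -0.0012  0.0089]
 [ 0.0219 -0.      0.0162]]
1 19674 [-0.0116  0.     -0.0739] [[ 0.0122  0.0356 -0.0459]
 [ 0.0182  0.0568 -0.0168]
 [ 0.0205  0.0629  0.0091]
 [ 0.0219  0.0653  0.0169]]
```

View pics/w1.png

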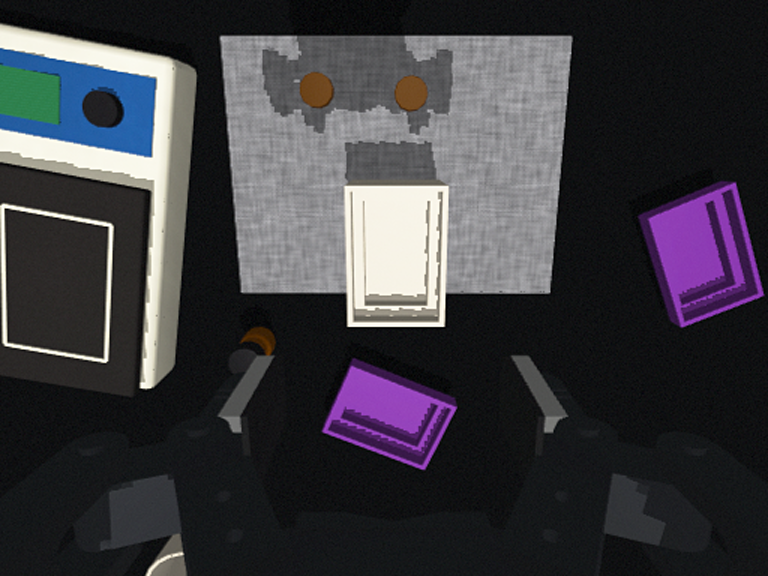

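The wrist view shows the white stack top at (396,255), with its long axis along the image rows, i.e. world x. Pucks are at (316,89) and (411,93) and nothing else brown is on the mat. The purple look-alikes are at (390,412) and (700,253). Next I'll measure the stack's top rim, pucks and near bay.

```bash
cat >> h.py <<'E'
def wcloud(d,st,n='wrist'):
    K,r,c=cam(n,st);u,v=np.meshgrid(np.arange(512),np.arange(384))
    return (np.stack([u,v,np.ones_like(u)],-1)@np.linalg.inv(K).T*d[...,None])@r.T+c
def rect(W,sel):
    p=(W[sel][:,:2]*1000).astype(np.float32);return [np.round(x,1) for x in cv2.minAreaRect(p)],len(p),np.round(np.percentile(W[sel][:,2],[50,98]),4)
E
python3 - <<'E'
from h import *
st=robot.state();im,d=robot.snapshot('wrist');W=wcloud(d,st);np.savez('w.npz',im=im,W=W)
u,v=np.meshgrid(np.arange(512),np.arange(384));ok=(d>0)
box=(u>220)&(u<310)&(v>110)&(v<225)&ok
print('rim',rect(W,box&(W[...,2]>.074)))
i=im.astype(int);br=(i[...,0]>i[...,2]+50)&(v<80)&ok
for a,b in((190,235),(250,300)):
    print('puck',rect(W,br&(u>a)&(u<b)))
for n in ('bay1','C1_c','D4_c'):
    for r in robot.spot_point(n,'wrist'):print(n,round(r['confidence'],2),np.array(r['at'])*[512,384])
K=cam('wrist',st)
for q in ((3,205),(112,225),(107,361),(3,346)): print(atz('wrist',q[0]/1.5,q[1]/1.5,.065,st))
print(W[190,40])
E
```

```text
rim ([array([585.4, 325.5]), array([92.3, 64.3]), np.float64(5.2)], 1361, array([0.0791, 0.0807]))
puck ([array([482.9, 259. ]), array([22.9, 21.6]), np.float64(3.5)], 392, array([0.0135, 0.0151]))
puck ([array([479.3, 326.1]), array([22.1, 21.3]), np.float64(5.4)], 388, array([0.0135, 0.015 ]))
bay1 0.81 [ 35.2256 190.1184]
C1_c 0.7 [206.8992  63.0144]
D4_c 0.72 [467.6096 169.1904]
D4_c 0.69 [265.8816 167.808 ]
D4_c 0.59 [260.1984 272.6016]
[0.5768 0.0672 0.065 ]
[0.5835 0.1372 0.065 ]
[0.6815 0.1282 0.065 ]
[0.6767 0.056  0.065 ]
[0.6281 0.0994 0.0647]
```

```bash

python3 -m handwheel '[{"jaw":1,"linear":[0.001,0.002,0],"angular":[0,0,0]},{"jaw":1,"linear":[0,0,0.05],"angular":[0,0,0]},{"jaw":1,"linear":[0,0,0.05],"angular":[0,0,0]},{"jaw":1,"linear":[0,0,0.05],"angular":[0,0,0]},{"jaw":1,"linear":[0,0,0.02],"angular":[0,0,0]},{"jaw":1,"linear":[0,0,0.0185],"angular":[0,0,0]},{"jaw":1,"linear":[0,0,0],"angular":[0,0,0]},{"jaw":0.7,"linear":[0,0,0],"angular":[0,0,0]},{"jaw":0.7,"linear":[0,0,0],"angular":[0,0,0]},{"jaw":0.7,"linear":[0,0,0],"angular":[0,0,0]},{"jaw":0.7,"linear":[0,0,0],"angular":[0,0,0]}]'
python3 -c "
from h import *
go([.5854,.3255,.084],3.2326)"
```

```text
time_s: 7.55
tool_pos: [0.5868, 0.3261, 0.0868]
ee_rot: [-0.149, 3.135, 0.002]
force: [-0.4, -1.5, 6.3]
width: 0.0618
grasp_force: 65.9
t 7.55 tcp [0.5868 0.3261 0.0868] psi -3.046 tilt [-0.0035  0.0009] w 0.0618 F [-0.4009 -1.4837  6.3093]
 turn tool z 0.0042
 shift (after turn) [ 0.0015 -0.0004  0.0028]
```

```bash

python3 -m handwheel '[{"jaw":0.7,"linear":[0,0,-0.006],"angular":[0,0,0]},{"jaw":0.7,"linear":[0,0,-0.006],"angular":[0,0,0]},{"jaw":0.7,"linear":[0,0,-0.008],"angular":[0,0,0]},{"jaw":0.7,"linear":[0,0,0],"angular":[0,0,0]},{"jaw":0.7,"linear":[0,0,0],"angular":[0,0,0]}]'
python3 - <<'E'
from h import *
go([.5854,.3255,.084],3.2326)
save('scene','s1.png',(310,180,380,250),8)
save('wrist','w2.png',(150,60,360,260),3)
E
```

```text
time_s: 8.18
tool_pos: [0.5855, 0.3255, 0.1047]
ee_rot: [0.149, -3.138, 0.0]
force: [-1.0, -0.1, -0.7]
width: 0.0622
grasp_force: 65.2
t 8.18 tcp [0.5855 0.3255 0.1047] psi -3.046 tilt [ 0.0001 -0.0001] w 0.0622 F [-1.0322 -0.143  -0.6868]
 turn tool z 0.0042
 shift (after turn) [ 0.0001 -0.      0.0207]
```

View pics/s1.png

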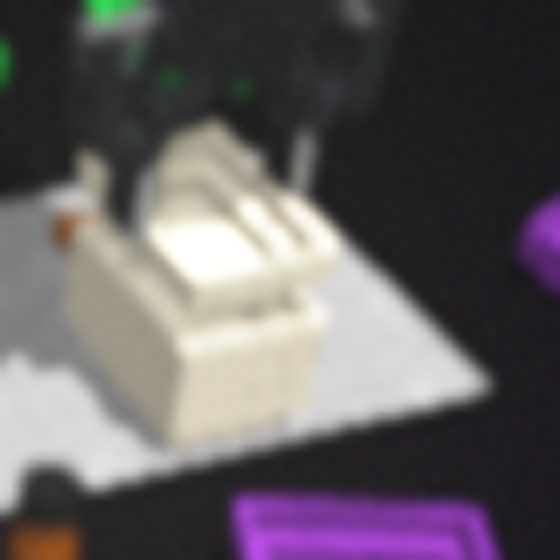

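The top dish came up alone and the stack below stayed put, but the dish looks pitched. I'll measure the tilt.

```bash

python3 - <<'E'
from h import *
st=robot.state();im,d=robot.snapshot('wrist');W=wcloud(d,st)
i=im.astype(int); white=(i.min(-1)>120)&(i.max(-1)-i.min(-1)<40)&(d>0)
# dish region: white within +-60mm of tcp, z>.07
s=white&(abs(W[...,0]-.585)<.06)&(abs(W[...,1]-.325)<.0335)&(W[...,2]>.07)
for x in np.arange(.53,.645,.01):
    b=s&(abs(W[...,0]-x)<.005); 
    if b.sum()>5: print(round(x,3),b.sum(),np.percentile(W[b][:,2],[5,50,99]))
E
```

```text
0.54 1812 [0.0837 0.0968 0.0984]
0.55 2412 [0.0714 0.0837 0.0978]
0.56 2857 [0.071  0.0724 0.0978]
0.57 2731 [0.0711 0.0723 0.1253]
0.58 2534 [0.071  0.0722 0.0974]
0.59 2466 [0.071  0.0722 0.0976]
0.6 2401 [0.0709 0.0722 0.0975]
0.61 2248 [0.0709 0.0721 0.0974]
0.62 2177 [0.0711 0.0834 0.0973]
0.63 410 [0.0827 0.0837 0.0974]
```

View pics/w2.png

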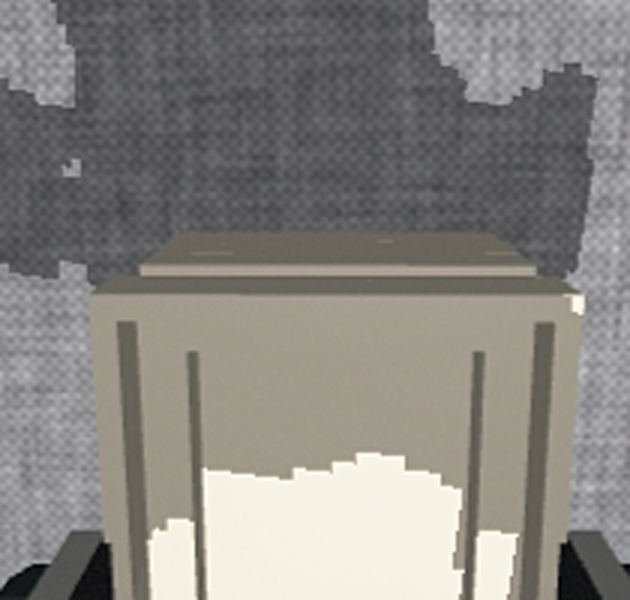

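Level, at 7 mm below the TCP. I'll carry it to the right-hand outline (bay R), and the second dish goes to bay L.

```bash

python3 -m handwheel '[{"jaw":0.7,"linear":[0,0,-0.02],"angular":[0,0,0]},{"jaw":0.7,"linear":[0,0,-0.04],"angular":[0,0,0]},{"jaw":0.7,"linear":[0,0,-0.04],"angular":[0,0,0.094]},{"jaw":0.7,"linear":[0,0,0],"angular":[0,0,0.094]},{"jaw":0.7,"linear":[-0.008,-0.05,0],"angular":[0,0,0]},{"jaw":0.7,"linear":[-0.008,-0.05,0],"angular":[0,0,0]},{"jaw":0.7,"linear":[-0.008,-0.055,0],"angular":[0,0,0]},{"jaw":0.7,"linear":[-0.008,-0.055,0],"angular":[0,0,0]},{"jaw":0.7,"linear":[-0.008,-0.055,0],"angular":[0,0,0]},{"jaw":0.7,"linear":[-0.008,-0.055,0],"angular":[0,0,0]},{"jaw":0.7,"linear":[-0.008,-0.05,0],"angular":[0,0,0]},{"jaw":0.7,"linear":[-0.008,-0.05,0],"angular":[0,0,0]}]'
python3 -m handwheel '[{"jaw":0.7,"linear":[0,0,0],"angular":[0,0,0]},{"jaw":0.7,"linear":[0,0,0],"angular":[0,0,0]}]'
python3 - <<'E'
from h import *
go([.6112,-.1008,.1005],3.049)
st=robot.state();im,d=save('wrist','w3.png',None,1.5)
W=wcloud(d,st);np.savez('w.npz',im=im,W=W)
E
```

```text
time_s: 9.82
tool_pos: [0.6101, -0.1003, 0.2046]
ee_rot: [-0.146, -3.138, -0.0]
force: [-0.3, 0.4, -0.6]
width: 0.062
grasp_force: 65.4
time_s: 10.07
tool_pos: [0.6101, -0.0983, 0.2045]
ee_rot: [-0.146, -3.137, -0.001]
force: [-0.2, 0.4, 0.0]
width: 0.0619
grasp_force: 65.5
t 10.07 tcp [ 0.6101 -0.0983  0.2045] psi 3.048 tilt [0.0007 0.0006] w 0.0619 F [-0.1707  0.3806  0.0289]
 turn tool z -0.0006
 shift (after turn) [-0.0013 -0.0024  0.104 ]
```

View pics/w3.png

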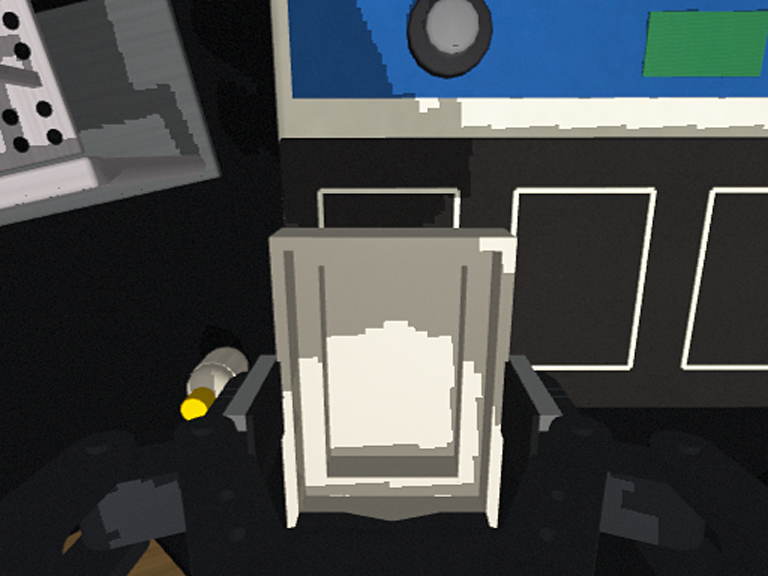

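The view shows the dish held straight over the right outline, whose near edge is (320..459,189). The middle outline is at (517..655,189). The button is at (452,25).

```bash
python3 - <<'E'
from h import *
for q in ((320,190),(459,190),(517,189),(655,189),(632,369),(713,190)): print(atz('wrist',q[0]/1.5,q[1]/1.5,.065))
W=np.load('w.npz')['W'];print('btn',W[17,301],W[12:22,296:306,2].mean(),'rim',W[160,262])
E
```

```text
[ 0.5587 -0.1302  0.065 ]
[ 0.5653 -0.0595  0.065 ]
[ 0.5676 -0.03    0.065 ]
[0.5741 0.0401 0.065 ]
[0.6736 0.0318 0.065 ]
[0.5774 0.0696 0.065 ]
btn [ 0.4896 -0.0596  0.0684] 0.07108209150032328 rim [ 0.5644 -0.0941  0.1965]
```

```bash

python3 -m handwheel '[{"jaw":0.7,"linear":[-0.001,-0.0015,0.04],"angular":[0,0,0]},{"jaw":0.7,"linear":[0,0,0.04],"angular":[0,0,0]},{"jaw":0.7,"linear":[0,0,0.012],"angular":[0,0,0]},{"jaw":0.7,"linear":[0,0,0.008],"angular":[0,0,0]},{"jaw":0.7,"linear":[0,0,0.004],"angular":[0,0,0]},{"jaw":0.7,"linear":[0,0,0],"angular":[0,0,0]},{"jaw":0.7,"linear":[0,0,0],"angular":[0,0,0]}]'
python3 -m handwheel '[{"jaw":0.85,"linear":[0,0,0],"angular":[0,0,0]},{"jaw":0.9,"linear":[0,0,0],"angular":[0,0,0]},{"jaw":1,"linear":[0,0,0],"angular":[0,0,0]},{"jaw":1,"linear":[0,0,-0.03],"angular":[0,0,0]},{"jaw":1,"linear":[0,0,-0.05],"angular":[0,0,0]},{"jaw":1,"linear":[0,0,-0.06],"angular":[0,0,0]},{"jaw":1,"linear":[0,0,0],"angular":[0,0,0]}]'
python3 - <<'E'
from h import *
go([.5854,.3255,.2],3.2326)
st=robot.state();im,d=robot.snapshot('wrist');W=wcloud(d,st)
i=im.astype(int);s=(i.min(-1)>90)&(d>0)&(W[...,2]>.088)&(W[...,2]<.1)&(abs(W[...,0]-.61)<.07)&(abs(W[...,1]+.1)<.06)
print('dishR',rect(W,s))
E
```

```text
time_s: 11.0
tool_pos: [0.6119, -0.1004, 0.1018]
ee_rot: [0.146, 3.136, -0.001]
force: [1.4, -0.4, -1.1]
width: 0.0621
grasp_force: 65.5
time_s: 11.88
tool_pos: [0.6144, -0.101, 0.247]
ee_rot: [0.145, 3.127, -0.004]
force: [0.6, 0.3, -0.7]
width: 0.0854
grasp_force: 0.0
t 11.88 tcp [ 0.6144 -0.101   0.247 ] psi 3.049 tilt [-0.0112 -0.002 ] w 0.0854 F [ 0.6253  0.301  -0.7025]
 turn tool z -0.1838
 shift (after turn) [-0.0099  0.4274  0.047 ]
dishR ([array([ 611.1, -100.7]), array([64.1, 92.5]), np.float64(84.5)], 1691, array([0.0931, 0.0946]))
```

```bash

python3 -m handwheel '[{"jaw":1,"linear":[0,0,0],"angular":[0,0,-0.184]},{"jaw":1,"linear":[-0.001,0.053,0],"angular":[0,0,0]},{"jaw":1,"linear":[-0.001,0.053,0],"angular":[0,0,0]},{"jaw":1,"linear":[-0.001,0.053,0],"angular":[0,0,0]},{"jaw":1,"linear":[-0.001,0.053,0],"angular":[0,0,0]},{"jaw":1,"linear":[-0.001,0.053,0],"angular":[0,0,0]},{"jaw":1,"linear":[-0.001,0.053,0],"angular":[0,0,0]},{"jaw":1,"linear":[-0.001,0.053,0],"angular":[0,0,0]},{"jaw":1,"linear":[-0.001,0.053,0.04],"angular":[0,0,0]},{"jaw":1,"linear":[0,0,0],"angular":[0,0,0]},{"jaw":1,"linear":[0,0,0],"angular":[0,0,0]},{"jaw":1,"linear":[0,0,0],"angular":[0,0,0]}]'
python3 - <<'E'
from h import *
st=robot.state();im,d=robot.snapshot('wrist');W=wcloud(d,st)
i=im.astype(int);s=(i.min(-1)>90)&(d>0)&(W[...,2]>.058)&(W[...,2]<.07)&(abs(W[...,0]-.585)<.06)&(abs(W[...,1]-.325)<.06)
print('D3',rect(W,s))
go([.5854,.3255,.068],3.2326)
E
```

```text
time_s: 13.42
tool_pos: [0.5814, 0.3185, 0.2036]
ee_rot: [-0.141, 3.138, -0.0]
force: [0.1, 0.3, 0.6]
width: 0.0852
grasp_force: 0.0
D3 ([array([585.6, 325.7]), array([92.8, 64.2]), np.float64(5.3)], 1810, array([0.0631, 0.0646]))
t 13.47 tcp [0.5816 0.3185 0.2039] psi -3.052 tilt [-0.0012  0.0001] w 0.0855 F [-0.0403 -0.2895  0.0752]
 turn tool z -0.0017
 shift (after turn) [-0.0045  0.0066  0.1359]
```

```bash

python3 -m handwheel '[{"jaw":1,"linear":[-0.0047,0.0068,0],"angular":[0,0,0]},{"jaw":1,"linear":[0,0,0.05],"angular":[0,0,0]},{"jaw":1,"linear":[0,0,0.05],"angular":[0,0,0]},{"jaw":1,"linear":[0,0,0.02],"angular":[0,0,0]},{"jaw":1,"linear":[0,0,0.0155],"angular":[0,0,0]},{"jaw":1,"linear":[0,0,0],"angular":[0,0,0]},{"jaw":0.7,"linear":[0,0,0],"angular":[0,0,0]},{"jaw":0.7,"linear":[0,0,0],"angular":[0,0,0]},{"jaw":0.7,"linear":[0,0,0],"angular":[0,0,0]},{"jaw":0.7,"linear":[0,0,0],"angular":[0,0,0]}]'
python3 -m handwheel '[{"jaw":0.7,"linear":[0,0,-0.006],"angular":[0,0,0]},{"jaw":0.7,"linear":[0,0,-0.006],"angular":[0,0,0]},{"jaw":0.7,"linear":[0,0,-0.008],"angular":[0,0,0]},{"jaw":0.7,"linear":[0,0,0],"angular":[0,0,0]},{"jaw":0.7,"linear":[0,0,0],"angular":[0,0,0]}]'
python3 - <<'E'
from h import *
go([.5854,.3255,.068],3.2326)
save('scene','s2.png',(310,180,380,250),8)
st=robot.state();im,d=robot.snapshot('wrist');W=wcloud(d,st)
i=im.astype(int);white=(i.min(-1)>90)&(d>0)&(abs(W[...,0]-.585)<.06)&(abs(W[...,1]-.325)<.033)
for a in (.54,.55,.59,.6,.61,.62,.63):
    b=white&(abs(W[...,0]-a)<.005);print(a,np.percentile(W[b][:,2],[50,98]))
E
```

```text
time_s: 14.72
tool_pos: [0.5865, 0.3276, 0.0699]
ee_rot: [-0.143, 3.134, 0.002]
force: [0.7, 0.1, 6.1]
width: 0.062
grasp_force: 66.0
time_s: 15.35
tool_pos: [0.5848, 0.3269, 0.0875]
ee_rot: [0.143, -3.138, 0.0]
force: [-0.2, 0.0, 0.3]
width: 0.0621
grasp_force: 65.3
t 15.35 tcp [0.5848 0.3269 0.0875] psi -3.05 tilt [ 0.0001 -0.0002] w 0.0621 F [-0.1922  0.0222  0.2758]
 turn tool z 0.0002
 shift (after turn) [-0.0005 -0.0014  0.0195]
0.54 [0.0723 0.0819]
0.55 [0.0677 0.0815]
0.59 [0.0561 0.0811]
0.6 [0.0561 0.081 ]
0.61 [0.056  0.0809]
0.62 [0.0669 0.0806]
0.63 [0.0707 0.0806]
```

View pics/s2.png

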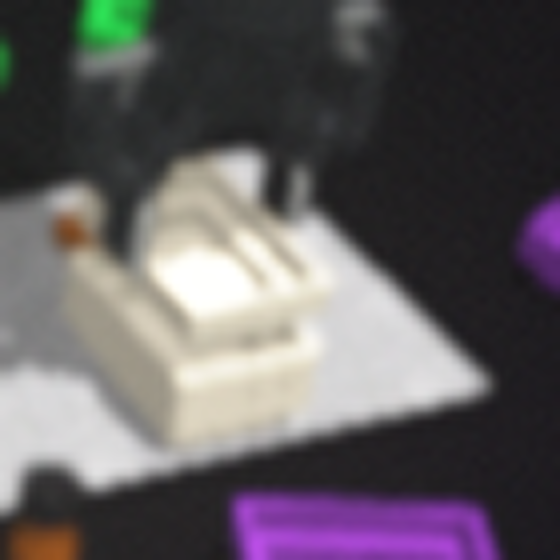

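The second dish lifted cleanly, with the two below staying put. It goes to bay L.

```bash

python3 -m handwheel '[{"jaw":0.7,"linear":[0,0,-0.02],"angular":[0,0,0]},{"jaw":0.7,"linear":[0,0,-0.04],"angular":[0,0,0]},{"jaw":0.7,"linear":[0,0,-0.04],"angular":[0,0,0.092]},{"jaw":0.7,"linear":[0,0,0],"angular":[0,0,0.092]},{"jaw":0.7,"linear":[-0.013,-0.045,0],"angular":[0,0,0]},{"jaw":0.7,"linear":[-0.013,-0.045,0],"angular":[0,0,0]},{"jaw":0.7,"linear":[-0.013,-0.045,0],"angular":[0,0,0]},{"jaw":0.7,"linear":[-0.013,-0.045,0],"angular":[0,0,0]},{"jaw":0.7,"linear":[-0.013,-0.043,0],"angular":[0,0,0]},{"jaw":0.7,"linear":[0,0,0],"angular":[0,0,0]},{"jaw":0.7,"linear":[0,0,0],"angular":[0,0,0]},{"jaw":0.7,"linear":[0,0,0],"angular":[0,0,0]}]'
python3 - <<'E'
from h import *
go([.6295,.0985,.0998],3.049)
E
```

```text
time_s: 16.95
tool_pos: [0.6286, 0.1, 0.1875]
ee_rot: [-0.143, -3.138, -0.0]
force: [-1.3, 0.5, -1.0]
width: 0.0623
grasp_force: 65.5
t 16.95 tcp [0.6286 0.1    0.1875] psi 3.05 tilt [0.0004 0.0001] w 0.0623 F [-1.3024  0.5181 -0.9513]
 turn tool z 0.0013
 shift (after turn) [-0.001  -0.0014  0.0877]
```

```bash

python3 -m handwheel '[{"jaw":0.7,"linear":[-0.001,-0.0015,0.04],"angular":[0,0,0]},{"jaw":0.7,"linear":[0,0,0.03],"angular":[0,0,0]},{"jaw":0.7,"linear":[0,0,0.01],"angular":[0,0,0]},{"jaw":0.7,"linear":[0,0,0.007],"angular":[0,0,0]},{"jaw":0.7,"linear":[0,0,0.001],"angular":[0,0,0]},{"jaw":0.7,"linear":[0,0,0],"angular":[0,0,0]},{"jaw":0.8,"linear":[0,0,0],"angular":[0,0,0]},{"jaw":0.9,"linear":[0,0,0],"angular":[0,0,0]},{"jaw":1,"linear":[0,0,0],"angular":[0,0,0]},{"jaw":1,"linear":[0,0,-0.03],"angular":[0,0,0]},{"jaw":1,"linear":[0,0,-0.05],"angular":[0,0,0]},{"jaw":1,"linear":[0,0,-0.05],"angular":[0,0,0]}]'
python3 -m handwheel '[{"jaw":0.5,"linear":[0,0,0],"angular":[0,0,0]},{"jaw":0.5,"linear":[0,0,0],"angular":[0,0,0]}]'
python3 - <<'E'
from h import *
st=robot.state();im,d=robot.snapshot('wrist');W=wcloud(d,st)
i=im.astype(int);s=(i.min(-1)>90)&(d>0)&(W[...,2]>.088)&(W[...,2]<.1)&(abs(W[...,0]-.63)<.07)&(abs(W[...,1]-.1)<.06)
print('dishL',rect(W,s))
im,d=robot.snapshot('top');W=wcloud(d,None,'top');i=im.astype(int)
br=((i[...,0]>i[...,2]+40)&(abs(W[...,0]-.48)<.08)&(abs(W[...,1]-.3)<.15)).astype(np.uint8)
n,l,stt,c=cv2.connectedComponentsWithStats(br)
for k in range(1,n):
    if stt[k,4]>10: print('puck',stt[k,4],c[k],atz('top',*c[k],.011))
go([.4829,.259,.15],1.478)
E
```

```text
time_s: 18.45
tool_pos: [0.6294, 0.0972, 0.2308]
ee_rot: [-0.146, -3.137, 0.0]
force: [0.8, 0.3, -0.1]
width: 0.0853
grasp_force: 0.0
time_s: 18.7
tool_pos: [0.6297, 0.0972, 0.2293]
ee_rot: [-0.146, -3.138, 0.0]
force: [-0.0, -0.4, -0.3]
width: 0.0516
grasp_force: 0.0
dishL ([array([630. ,  96.9]), array([64.2, 92.7]), np.float64(84.6)], 1907, array([0.0932, 0.0947]))
puck 41 [205.     205.7561] [0.4833 0.2583 0.011 ]
puck 41 [185.2439 207.2927] [0.4794 0.3261 0.011 ]
t 18.8 tcp [0.6287 0.0972 0.2278] psi 3.049 tilt [ 0.0032 -0.0006] w 0.0427 F [-1.0912 -0.4082 -0.3675]
 turn tool z 1.5707
 shift (after turn) [ 0.1476 -0.1602  0.0778]
```

```bash

python3 -m handwheel '[{"jaw":0.5,"linear":[0,0,0],"angular":[0,0,0.1745]},{"jaw":0.5,"linear":[0,0,0],"angular":[0,0,0.1745]},{"jaw":0.5,"linear":[0,0,0],"angular":[0,0,0.1745]},{"jaw":0.5,"linear":[0,0,0],"angular":[0,0,0.1745]},{"jaw":0.5,"linear":[0,0,0],"angular":[0,0,0.1745]},{"jaw":0.5,"linear":[0,0,0],"angular":[0,0,0.1745]},{"jaw":0.5,"linear":[0,0,0],"angular":[0,0,0.1745]},{"jaw":0.5,"linear":[0,0,0],"angular":[0,0,0.1745]},{"jaw":0.5,"linear":[0,0,0],"angular":[0,0,0.1745]},{"jaw":0.5,"linear":[0.037,-0.04,0],"angular":[0,0,0]},{"jaw":0.5,"linear":[0.037,-0.04,0],"angular":[0,0,0]},{"jaw":0.5,"linear":[0.037,-0.04,0],"angular":[0,0,0]}]'
python3 -m handwheel '[{"jaw":0.5,"linear":[0.037,-0.04,0],"angular":[0,0,0]},{"jaw":0.5,"linear":[0,0,0.03],"angular":[0,0,0]},{"jaw":0.5,"linear":[0,0,0],"angular":[0,0,0]},{"jaw":0.5,"linear":[0,0,0],"angular":[0,0,0]}]'
python3 - <<'E'
from h import *
st=robot.state();im,d=robot.snapshot('wrist');W=wcloud(d,st);i=im.astype(int)
br=((i[...,0]>i[...,2]+40)&(i[...,1]<i[...,0]*.75)&(W[...,2]<.02)&(W[...,2]>.0115)&(d>0)).astype(np.uint8)
n,l,stt,c=cv2.connectedComponentsWithStats(br)
for k in range(1,n):
    if stt[k,4]>80: print('puck',rect(W,l==k))
u,v=np.meshgrid(np.arange(512),np.arange(384))
K=np.array(robot.get_calibration('wrist')['mtx']);T=np.array(robot.get_calibration('wrist')['T_tool_cam'])
P=np.stack([u,v,np.ones_like(u)],-1)@np.linalg.inv(K).T*d[...,None];Q=P@T[:3,:3].T+T[:3,3]
s=(d>0)&(Q[...,2]<.04)&(abs(Q[...,1])<.05);print('tip',np.percentile(Q[s][:,2],[99.9,100]))
go([.4829,.2587,.027],1.478)
E
```

```text
time_s: 20.3
tool_pos: [0.5184, 0.2195, 0.2277]
ee_rot: [-2.321, -2.115, 0.005]
force: [0.8, 0.9, 0.6]
width: 0.0424
grasp_force: 0.0
time_s: 20.8
tool_pos: [0.4841, 0.2589, 0.1993]
ee_rot: [-2.322, -2.115, 0.002]
force: [0.9, -0.6, -0.1]
width: 0.0426
grasp_force: 0.0
puck ([array([478.8, 326.1]), array([22.2, 23. ]), np.float64(84.2)], 552, array([0.0134, 0.0147]))
puck ([array([483.1, 259. ]), array([22.2, 22.6]), np.float64(84.0)], 471, array([0.0135, 0.015 ]))
puck ([array([674.5, 225.8]), array([25.3, 11.3]), np.float64(57.5)], 174, array([0.0163, 0.0199]))
tip [0.0182 0.0203]
t 20.85 tcp [0.4847 0.2589 0.1999] psi 1.477 tilt [-0.0002  0.0001] w 0.0429 F [-0.1715 -0.4165 -0.3137]
 turn tool z -0.0008
 shift (after turn) [-0.0004 -0.0018  0.1729]
```

```bash

python3 -m handwheel '[{"jaw":0.5,"linear":[0,-0.0017,0.05],"angular":[0,0,0]},{"jaw":0.5,"linear":[0,0,0.05],"angular":[0,0,0]},{"jaw":0.5,"linear":[0,0,0.05],"angular":[0,0,0]},{"jaw":0.5,"linear":[0,0,0.015],"angular":[0,0,0]},{"jaw":0.5,"linear":[0,0,0.0075],"angular":[0,0,0]},{"jaw":0.5,"linear":[0,0,0],"angular":[0,0,0]},{"jaw":0.25,"linear":[0,0,0],"angular":[0,0,0]},{"jaw":0.22,"linear":[0,0,0],"angular":[0,0,0]},{"jaw":0.22,"linear":[0,0,0],"angular":[0,0,0]},{"jaw":0.22,"linear":[0,0,0],"angular":[0,0,0]}]'
python3 -c "
from h import *
go([.611,-.1005,.2],1.478)"
```

```text
time_s: 22.1
tool_pos: [0.484, 0.2601, 0.0292]
ee_rot: [2.321, 2.115, 0.005]
force: [-0.6, -0.1, 5.0]
width: 0.0203
grasp_force: 58.5
t 22.1 tcp [0.484  0.2601 0.0292] psi 1.478 tilt [0.0014 0.0034] w 0.0203 F [-0.6361 -0.0884  5.0137]
 turn tool z 0.0004
 shift (after turn) [-0.3473  0.1599 -0.1708]
```

```bash

python3 -m handwheel '[{"jaw":0.22,"linear":[0,0,-0.03],"angular":[0,0,0]},{"jaw":0.22,"linear":[0,0,-0.06],"angular":[0,0,0]},{"jaw":0.22,"linear":[0,0,-0.06],"angular":[0,0,0]},{"jaw":0.22,"linear":[-0.043,0.02,-0.02],"angular":[0,0,0]},{"jaw":0.22,"linear":[-0.043,0.02,0],"angular":[0,0,0]},{"jaw":0.22,"linear":[-0.043,0.02,0],"angular":[0,0,0]},{"jaw":0.22,"linear":[-0.043,0.02,0],"angular":[0,0,0]},{"jaw":0.22,"linear":[-0.043,0.02,0],"angular":[0,0,0]},{"jaw":0.22,"linear":[-0.043,0.02,0],"angular":[0,0,0]},{"jaw":0.22,"linear":[-0.043,0.02,0],"angular":[0,0,0]},{"jaw":0.22,"linear":[-0.043,0.02,0],"angular":[0,0,0]},{"jaw":0.22,"linear":[0,0,0],"angular":[0,0,0]}]'
python3 -m handwheel '[{"jaw":0.22,"linear":[0,0,0],"angular":[0,0,0]},{"jaw":0.22,"linear":[0,0,0],"angular":[0,0,0]}]'
python3 - <<'E'
from h import *
go([.611,-.1005,.0955],1.478)
save('wrist','w4.png',None,1.5)
E
```

```text
time_s: 23.6
tool_pos: [0.6112, -0.1011, 0.198]
ee_rot: [2.324, 2.109, 0.001]
force: [0.0, 0.1, 0.6]
width: 0.02
grasp_force: 58.8
time_s: 23.85
tool_pos: [0.6097, -0.0965, 0.1976]
ee_rot: [2.32, 2.118, 0.0]
force: [-0.2, -0.1, -0.2]
width: 0.0202
grasp_force: 58.8
t 23.85 tcp [ 0.6097 -0.0965  0.1976] psi 1.48 tilt [0.0001 0.0002] w 0.0202 F [-0.2118 -0.0693 -0.2221]
 turn tool z 0.0018
 shift (after turn) [-0.0038  0.0017  0.1021]
```

View pics/w4.png

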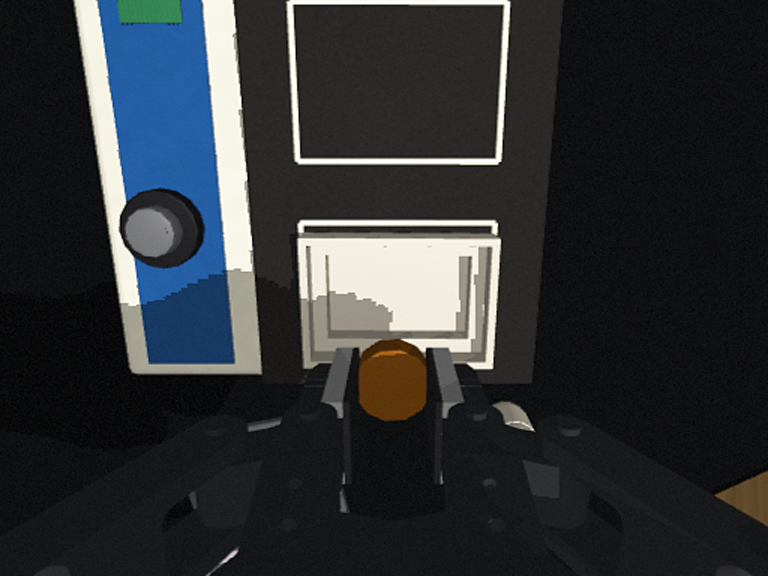

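The puck is held centred at (392,380). The dish below is at (400,300), aligned with the outline. I'll lower it and let go.

```bash

python3 -m handwheel '[{"jaw":0.22,"linear":[-0.0038,0.0017,0],"angular":[0,0,0]},{"jaw":0.22,"linear":[0,0,0.05],"angular":[0,0,0]},{"jaw":0.22,"linear":[0,0,0.03],"angular":[0,0,0]},{"jaw":0.22,"linear":[0,0,0.012],"angular":[0,0,0]},{"jaw":0.22,"linear":[0,0,0.006],"angular":[0,0,0]},{"jaw":0.22,"linear":[0,0,0.004],"angular":[0,0,0]},{"jaw":0.22,"linear":[0,0,0],"angular":[0,0,0]},{"jaw":0.28,"linear":[0,0,0],"angular":[0,0,0]},{"jaw":0.33,"linear":[0,0,0],"angular":[0,0,0]},{"jaw":0.37,"linear":[0,0,0],"angular":[0,0,0]},{"jaw":0.37,"linear":[0,0,0],"angular":[0,0,0]}]'
python3 -m handwheel '[{"jaw":0.37,"linear":[0,0,-0.01],"angular":[0,0,0]},{"jaw":0.37,"linear":[0,0,-0.03],"angular":[0,0,0]},{"jaw":0.5,"linear":[0,0,-0.06],"angular":[0,0,0]},{"jaw":0.5,"linear":[0,0,-0.02],"angular":[0,0,0]},{"jaw":0.5,"linear":[0.04,-0.02,0],"angular":[0,0,0]},{"jaw":0.5,"linear":[0,0,0],"angular":[0,0,0]},{"jaw":0.5,"linear":[0,0,0],"angular":[0,0,0]}]'
python3 - <<'E'
from h import *
st=robot.state();im,d=robot.snapshot('wrist');W=wcloud(d,st);i=im.astype(int);np.savez('w.npz',im=im,W=W)
near=(abs(W[...,0]-.611)<.05)&(abs(W[...,1]+.1)<.04)&(d>0)
br=near&(i[...,0]>i[...,2]+40)&(i[...,1]<i[...,0]*.75)
print('puck',rect(W,br))
s=near&(i.min(-1)>90)&(W[...,2]>.088)&(W[...,2]<.1);print('dish',rect(W,s))
t,dt=robot.snapshot('top')
Wt=wcloud(dt,None,'top');i=t.astype(int)
br=((i[...,0]>i[...,2]+40)&(abs(Wt[...,0]-.48)<.1)&(abs(Wt[...,1]-.3)<.17)&(Wt[...,2]<.03)).astype(np.uint8)
n,l,stt,c=cv2.connectedComponentsWithStats(br)
for k in range(1,n):
    if stt[k,4]>10: print('puck',stt[k,4],c[k],atz('top',*c[k],.011))
go([.4792,.3261,.2],1.478)
E
```

```text
time_s: 25.28
tool_pos: [0.6113, -0.1018, 0.0952]
ee_rot: [2.322, 2.116, -0.0]
force: [1.2, -0.0, 0.1]
width: 0.0314
grasp_force: 0.0
time_s: 26.15
tool_pos: [0.5953, -0.0601, 0.2156]
ee_rot: [2.321, 2.116, 0.0]
force: [-0.3, -0.1, -0.1]
width: 0.0427
grasp_force: 0.0
puck ([array([ 610.2, -102.6]), array([22.9, 22.5]), np.float64(87.5)], 649, array([0.0783, 0.0797]))
dish ([array([ 611. , -100.8]), array([64.9, 92.2]), np.float64(84.7)], 1890, array([0.0932, 0.0946]))
puck 41 [185.2439 207.2927] [0.4794 0.3261 0.011 ]
t 26.25 tcp [ 0.5954 -0.0607  0.2152] psi 1.478 tilt [-0.0004  0.0003] w 0.0426 F [-0.7799  0.5736  0.2928]
 turn tool z -0.0004
 shift (after turn) [ 0.3743 -0.1515  0.0152]
```

Puck 1 lies flat in dish R (top at 78 mm, as expected). Next is puck 2.

```bash

python3 -m handwheel '[{"jaw":0.5,"linear":[0.047,-0.019,0],"angular":[0,0,0]},{"jaw":0.5,"linear":[0.047,-0.019,0],"angular":[0,0,0]},{"jaw":0.5,"linear":[0.047,-0.019,0],"angular":[0,0,0]},{"jaw":0.5,"linear":[0.047,-0.019,0],"angular":[0,0,0]},{"jaw":0.5,"linear":[0.047,-0.019,0],"angular":[0,0,0]},{"jaw":0.5,"linear":[0.047,-0.019,0],"angular":[0,0,0]},{"jaw":0.5,"linear":[0.047,-0.019,0],"angular":[0,0,0]},{"jaw":0.5,"linear":[0.045,-0.0185,0.02],"angular":[0,0,0]},{"jaw":0.5,"linear":[0,0,0],"angular":[0,0,0]},{"jaw":0.5,"linear":[0,0,0],"angular":[0,0,0]},{"jaw":0.5,"linear":[0,0,0],"angular":[0,0,0]}]'
python3 - <<'E'
from h import *
st=robot.state();im,d=robot.snapshot('wrist');W=wcloud(d,st);i=im.astype(int)
br=((i[...,0]>i[...,2]+40)&(i[...,1]<i[...,0]*.75)&(W[...,2]<.017)&(W[...,2]>.0115)&(d>0)).astype(np.uint8)
n,l,stt,c=cv2.connectedComponentsWithStats(br)
for k in range(1,n):
    if stt[k,4]>80: print('puck',rect(W,l==k))
go([.4792,.3261,.027],1.478)
E
```

```text
time_s: 27.62
tool_pos: [0.4798, 0.3253, 0.1956]
ee_rot: [2.324, 2.114, 0.001]
force: [0.2, -1.3, 0.3]
width: 0.0426
grasp_force: 0.0
puck ([array([479.1, 326.3]), array([22.8, 22.7]), np.float64(14.6)], 489, array([0.0134, 0.0148]))
puck ([array([674.6, 227.3]), array([24.4, 10.6]), np.float64(49.4)], 101, array([0.0143, 0.0168]))
t 27.68 tcp [0.4798 0.3253 0.1956] psi 1.476 tilt [0.0001 0.0008] w 0.0425 F [-0.0338 -0.1364  0.143 ]
 turn tool z -0.0019
 shift (after turn) [ 0.0008 -0.0006  0.1686]
```

```bash

python3 -m handwheel '[{"jaw":0.5,"linear":[0.001,-0.0006,0.05],"angular":[0,0,0]},{"jaw":0.5,"linear":[0,0,0.05],"angular":[0,0,0]},{"jaw":0.5,"linear":[0,0,0.045],"angular":[0,0,0]},{"jaw":0.5,"linear":[0,0,0.015],"angular":[0,0,0]},{"jaw":0.5,"linear":[0,0,0.0085],"angular":[0,0,0]},{"jaw":0.5,"linear":[0,0,0],"angular":[0,0,0]},{"jaw":0.25,"linear":[0,0,0],"angular":[0,0,0]},{"jaw":0.22,"linear":[0,0,0],"angular":[0,0,0]},{"jaw":0.22,"linear":[0,0,0],"angular":[0,0,0]},{"jaw":0.22,"linear":[0,0,0],"angular":[0,0,0]}]'
python3 -m handwheel '[{"jaw":0.22,"linear":[0,0,-0.03],"angular":[0,0,0]},{"jaw":0.22,"linear":[0,0,-0.06],"angular":[0,0,0]},{"jaw":0.22,"linear":[0,0,-0.06],"angular":[0,0,0]},{"jaw":0.22,"linear":[0,0,-0.02],"angular":[0,0,0]},{"jaw":0.22,"linear":[-0.0355,0.0285,0],"angular":[0,0,0]},{"jaw":0.22,"linear":[-0.0355,0.0285,0],"angular":[0,0,0]},{"jaw":0.22,"linear":[-0.0355,0.0285,0],"angular":[0,0,0]},{"jaw":0.22,"linear":[-0.0355,0.0285,0],"angular":[0,0,0]},{"jaw":0.22,"linear":[-0.0355,0.0285,0],"angular":[0,0,0]},{"jaw":0.22,"linear":[-0.0355,0.0285,0],"angular":[0,0,0]},{"jaw":0.22,"linear":[0,0,0],"angular":[0,0,0]},{"jaw":0.22,"linear":[0,0,0],"angular":[0,0,0]}]'
python3 - <<'E'
from h import *
go([.63,.097,.0955],1.478)
E
```

```text
time_s: 28.92
tool_pos: [0.4797, 0.3281, 0.0287]
ee_rot: [2.321, 2.116, 0.005]
force: [-0.0, -1.4, 5.5]
width: 0.0205
grasp_force: 58.5
time_s: 30.42
tool_pos: [0.6288, 0.0998, 0.1971]
ee_rot: [-2.322, -2.116, -0.001]
force: [-0.8, -0.6, 0.1]
width: 0.0203
grasp_force: 58.8
t 30.43 tcp [0.6288 0.0998 0.1971] psi 1.478 tilt [0.0005 0.0003] w 0.0203 F [-0.7718 -0.631   0.1104]
 turn tool z 0.0002
 shift (after turn) [-0.0027  0.0015  0.1016]
```

```bash

python3 -m handwheel '[{"jaw":0.22,"linear":[-0.0027,0.0015,0],"angular":[0,0,0]},{"jaw":0.22,"linear":[0,0,0.05],"angular":[0,0,0]},{"jaw":0.22,"linear":[0,0,0.03],"angular":[0,0,0]},{"jaw":0.22,"linear":[0,0,0.012],"angular":[0,0,0]},{"jaw":0.22,"linear":[0,0,0.006],"angular":[0,0,0]},{"jaw":0.22,"linear":[0,0,0.0035],"angular":[0,0,0]},{"jaw":0.22,"linear":[0,0,0],"angular":[0,0,0]},{"jaw":0.28,"linear":[0,0,0],"angular":[0,0,0]},{"jaw":0.33,"linear":[0,0,0],"angular":[0,0,0]},{"jaw":0.37,"linear":[0,0,0],"angular":[0,0,0]},{"jaw":0.37,"linear":[0,0,0],"angular":[0,0,0]}]'
python3 -m handwheel '[{"jaw":0.37,"linear":[0,0,-0.01],"angular":[0,0,0]},{"jaw":0.37,"linear":[0,0,-0.03],"angular":[0,0,0]},{"jaw":0.5,"linear":[0,0,-0.06],"angular":[0,0,0]},{"jaw":0.5,"linear":[0,0,-0.06],"angular":[0,0,0]},{"jaw":0.5,"linear":[0,0,-0.02],"angular":[0,0,0]},{"jaw":0.5,"linear":[0,0,0],"angular":[0,0,0]},{"jaw":0.5,"linear":[0,0,0],"angular":[0,0,0]}]'
python3 - <<'E'
from h import *
st=robot.state();im,d=robot.snapshot('wrist');W=wcloud(d,st);i=im.astype(int)
near=(abs(W[...,0]-.63)<.05)&(abs(W[...,1]-.097)<.045)&(d>0)
br=near&(i[...,0]>i[...,2]+40)&(i[...,1]<i[...,0]*.75)
if br.any(): print('puck',rect(W,br))
s=near&(i.min(-1)>90)&(W[...,2]>.088)&(W[...,2]<.1);print('dish',rect(W,s))
go([.42,-.2642,.28],3.2716)
E
```

```text
time_s: 31.8
tool_pos: [0.6302, 0.0967, 0.0952]
ee_rot: [2.322, 2.116, 0.0]
force: [0.1, 0.5, -0.7]
width: 0.0316
grasp_force: 0.0
time_s: 32.67
tool_pos: [0.6296, 0.0967, 0.2739]
ee_rot: [-2.321, -2.116, 0.002]
force: [-0.4, -0.7, -0.4]
width: 0.0429
grasp_force: 0.0
puck ([array([628.8,  95.5]), array([22.5, 22.4]), np.float64(85.5)], 458, array([0.0784, 0.0798]))
dish ([array([629.8,  97.1]), array([63.8, 92.1]), np.float64(84.7)], 1425, array([0.0933, 0.0949]))
t 32.73 tcp [0.6292 0.0967 0.2733] psi 1.478 tilt [-0.0005 -0.0032] w 0.0424 F [ 0.3502 -0.5923 -0.8664]
 turn tool z -1.7933
 shift (after turn) [ 0.2543 -0.3307 -0.0067]
```

```bash

python3 -m handwheel '[{"jaw":0.5,"linear":[0,0,-0.03],"angular":[0,0,-0.18]},{"jaw":0.5,"linear":[0,0,0],"angular":[0,0,-0.18]},{"jaw":0.5,"linear":[0,0,0],"angular":[0,0,-0.18]},{"jaw":0.5,"linear":[0,0,0],"angular":[0,0,-0.18]},{"jaw":0.5,"linear":[0,0,0],"angular":[0,0,-0.18]},{"jaw":0.5,"linear":[0,0,0],"angular":[0,0,-0.18]},{"jaw":0.5,"linear":[0,0,0],"angular":[0,0,-0.18]},{"jaw":0.5,"linear":[0,0,0],"angular":[0,0,-0.18]},{"jaw":0.5,"linear":[0,0,0],"angular":[0,0,-0.18]},{"jaw":0.5,"linear":[0,0,0],"angular":[0,0,-0.173]}]'
python3 -m handwheel '[{"jaw":0.5,"linear":[0.024,-0.047,0],"angular":[0,0,0]},{"jaw":0.5,"linear":[0.024,-0.047,0],"angular":[0,0,0]},{"jaw":0.5,"linear":[0.024,-0.047,0],"angular":[0,0,0]},{"jaw":0.5,"linear":[0.024,-0.047,0],"angular":[0,0,0]},{"jaw":0.5,"linear":[0.024,-0.047,0],"angular":[0,0,0]},{"jaw":0.5,"linear":[0.024,-0.047,0],"angular":[0,0,0]},{"jaw":0.5,"linear":[0.024,-0.047,0],"angular":[0,0,0]},{"jaw":0.5,"linear":[0.024,-0.047,0],"angular":[0,0,0]},{"jaw":0.5,"linear":[0,0,0],"angular":[0,0,0]},{"jaw":0.5,"linear":[0,0,0],"angular":[0,0,0]}]'
python3 - <<'E'
from h import *
st=robot.state();im,d=save('wrist','w5.png',None,1.5);W=wcloud(d,st);np.savez('w.npz',im=im,W=W)
go([.5,-.26,.2])
for n in('K1_grip','K2_grip','K3_grip'):
  for r in robot.spot_point(n,'wrist'):
    a=np.array(r['at'])*[512,384]; print(n,round(r['confidence'],2),a,atz('wrist',*a,.152,st))
s=(W[...,2]>.155)&(W[...,2]<.185)&(d>0)
n,l,stt,c=cv2.connectedComponentsWithStats(s.astype(np.uint8))
for k in range(1,n):
    if stt[k,4]>40: print(c[k],rect(W,l==k),np.percentile(W[l==k],[1,99],axis=0).round(4).tolist())
E
```

```text
time_s: 33.98
tool_pos: [0.6293, 0.0967, 0.303]
ee_rot: [0.212, -3.13, 0.0]
force: [-0.3, -0.0, -0.2]
width: 0.0429
grasp_force: 0.0
time_s: 35.22
tool_pos: [0.4878, -0.3003, 0.3038]
ee_rot: [0.203, -3.133, -0.004]
force: [0.5, 0.1, -0.2]
width: 0.0426
grasp_force: 0.0
t 35.27 tcp [ 0.4882 -0.2999  0.3042] psi -3.011 tilt [0.0012 0.0018] w 0.0427 F [ 0.5151 -0.2294 -0.4762]
 shift (after turn) [-0.017   0.0378  0.1042]
K1_grip 0.63 [129.8944 201.4848] [ 0.5172 -0.4092  0.152 ]
K2_grip 0.76 [214.5792 202.4064] [ 0.5089 -0.3376  0.152 ]
K3_grip 0.86 [305.92   206.0928] [ 0.5023 -0.2599  0.152 ]
[124.497  203.5289] ([array([ 515.7, -409.8]), array([11.9, 19.9]), np.float64(6.8)], 501, array([0.1675, 0.1696])) [[0.5094, -0.4194, 0.1554], [0.5219, -0.3998, 0.1697]]
[215.5222 206.4289] ([array([ 508.7, -335.4]), array([12.1, 19.7]), np.float64(6.9)], 450, array([0.1678, 0.1694])) [[0.5023, -0.345, 0.1563], [0.5151, -0.3254, 0.1696]]
[306.4833 207.4432] ([array([ 500.2, -261.3]), array([12.2, 19.9]), np.float64(7.3)], 449, array([0.1677, 0.1693])) [[0.4936, -0.2713, 0.1558], [0.5064, -0.2517, 0.1695]]
```

View pics/w5.png

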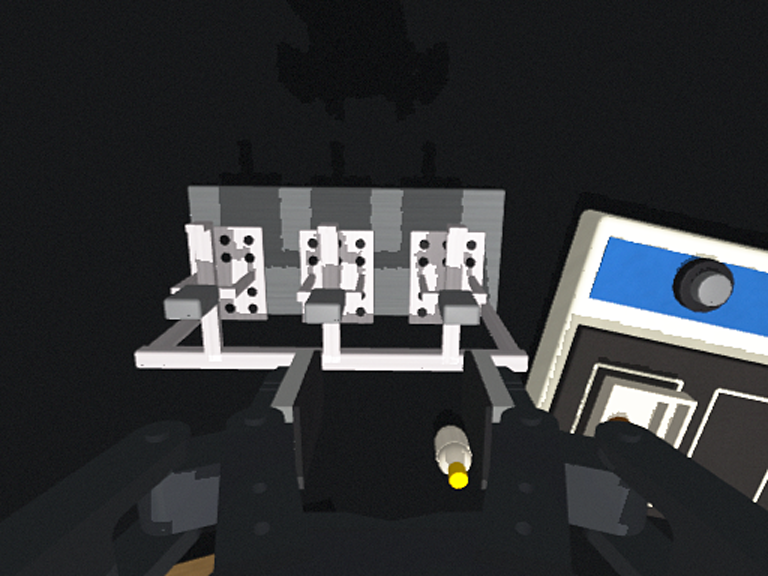

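The wrist view shows three covers. Their grey grips are at (184,308), (324,306) and (460,308), with tops at 168 mm as they should be. I'll use the two nearest the shaker (460 and 324) and leave (184) as the spare. The grip tops measure 12x20 mm.

```bash

python3 -m handwheel '[{"jaw":0.5,"linear":[-0.0166,0.0368,0],"angular":[0,0,0.008]},{"jaw":0.5,"linear":[0,0,0.05],"angular":[0,0,0]},{"jaw":0.5,"linear":[0,0,0.03],"angular":[0,0,0]},{"jaw":0.5,"linear":[0,0,0],"angular":[0,0,0]},{"jaw":0.5,"linear":[0,0,0],"angular":[0,0,0]}]'
python3 -c "
from h import *
go([.5002,-.2613,.162],3.2636)"
```

```text
time_s: 36.05
tool_pos: [0.5008, -0.2622, 0.2266]
ee_rot: [-0.192, 3.134, -0.002]
force: [0.2, -1.5, -0.1]
width: 0.0431
grasp_force: 0.0
t 36.05 tcp [ 0.5008 -0.2622  0.2266] psi -3.019 tilt [-0.0013 -0.0012] w 0.0431 F [ 0.1732 -1.4793 -0.0793]
 turn tool z 0.0005
 shift (after turn) [0.0005 0.001  0.0646]
```

```bash

python3 -m handwheel '[{"jaw":0.5,"linear":[0.0005,0.001,0.03],"angular":[0,0,0]},{"jaw":0.5,"linear":[0,0,0.02],"angular":[0,0,0]},{"jaw":0.5,"linear":[0,0,0.0145],"angular":[0,0,0]},{"jaw":0.5,"linear":[0,0,0],"angular":[0,0,0]},{"jaw":0.2,"linear":[0,0,0],"angular":[0,0,0]},{"jaw":0.15,"linear":[0,0,0],"angular":[0,0,0]},{"jaw":0.15,"linear":[0,0,0],"angular":[0,0,0]},{"jaw":0.15,"linear":[0,0,0],"angular":[0,0,0]},{"jaw":0.15,"linear":[0,0,-0.006],"angular":[0,0,0]},{"jaw":0.15,"linear":[0,0,-0.006],"angular":[0,0,0]},{"jaw":0.15,"linear":[0,0,-0.006],"angular":[0,0,0]},{"jaw":0.15,"linear":[0,0,0],"angular":[0,0,0]}]'
python3 -c "
from h import *
go([.5002,-.2613,.18],3.2636)
save('wrist','w6.png',(100,40,512,300),1.9)
save('scene','s3.png',(60,160,260,260),4)"
```

```text
time_s: 37.55
tool_pos: [0.4998, -0.2616, 0.1793]
ee_rot: [-0.191, 3.135, -0.001]
force: [0.6, 0.6, -1.1]
width: 0.0189
grasp_force: 58.5
t 37.55 tcp [ 0.4998 -0.2616  0.1793] psi -3.02 tilt [-0.0008 -0.0008] w 0.0189 F [ 0.5576  0.6227 -1.0521]
 turn tool z -0.0003
 shift (after turn) [-0.0004  0.0003 -0.0007]
```

View pics/s3.png

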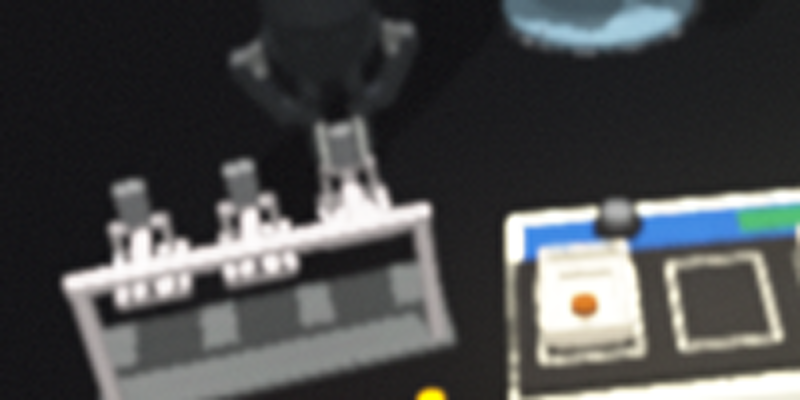

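The cover is lifted about 17 mm on its hook and the others are untouched. I'll slide it out along the hook, then measure how it hangs in the jaws.

```bash

python3 -m handwheel '[{"jaw":0.15,"linear":[0.015,0,0],"angular":[0,0,0]},{"jaw":0.15,"linear":[0.02,0,0],"angular":[0,0,0]},{"jaw":0.15,"linear":[0.02,0,0],"angular":[0,0,0]},{"jaw":0.15,"linear":[0.02,0,0],"angular":[0,0,0]},{"jaw":0.15,"linear":[0.02,0,0],"angular":[0,0,0]},{"jaw":0.15,"linear":[0.01,0,0],"angular":[0,0,0]},{"jaw":0.15,"linear":[0,0,0],"angular":[0,0,0]},{"jaw":0.15,"linear":[0,0,-0.03],"angular":[0,0,0]},{"jaw":0.15,"linear":[0,0,-0.05],"angular":[0,0,0]},{"jaw":0.15,"linear":[0,0,0],"angular":[0,0,0]},{"jaw":0.15,"linear":[0,0,0],"angular":[0,0,0]}]'
python3 - <<'E'
from h import *
go([.611,-.1008,.25],3.0485)
st=robot.state();im,d=save('wrist','w7.png',(128,96,448,336),2.5)
K=np.array(robot.get_calibration('wrist')['mtx']);T=np.array(robot.get_calibration('wrist')['T_tool_cam'])
u,v=np.meshgrid(np.arange(512),np.arange(384))
P=np.stack([u,v,np.ones_like(u)],-1)@np.linalg.inv(K).T*d[...,None];Q=P@T[:3,:3].T+T[:3,3];np.savez('q.npz',Q=Q,im=im)
i=im.astype(int)
s=(d>0)&(i.min(-1)>110)&(Q[...,2]>.055)&(Q[...,2]<.11)&(abs(Q[...,1])<.05)&(abs(Q[...,0])<.06)
for a in np.arange(-.035,.04,.01):
    b=s&(abs(Q[...,0]-a)<.005)&(Q[...,2]>.06)
    if b.sum()>10: print(round(a,3),b.sum(),np.percentile(Q[b],[2,50,98],axis=0).round(4).tolist())
E
```

```text
time_s: 39.02
tool_pos: [0.3957, -0.2741, 0.2583]
ee_rot: [-0.192, 3.135, -0.0]
force: [-0.3, -0.1, -0.7]
width: 0.0188
grasp_force: 58.9
t 39.02 tcp [ 0.3957 -0.2741  0.2583] psi -3.019 tilt [-0.0003 -0.0002] w 0.0188 F [-0.3373 -0.1409 -0.6916]
 turn tool z 0.2152
 shift (after turn) [-0.1983  0.1926  0.0083]
-0.015 269 [[-0.0151, -0.024, 0.0707], [-0.0125, 0.0033, 0.072], [-0.0101, 0.0251, 0.0731]]
-0.005 951 [[-0.0097, -0.0239, 0.0704], [-0.0047, 0.0002, 0.0719], [-0.0002, 0.0246, 0.0731]]
0.005 1271 [[0.0002, -0.0233, 0.0627], [0.0046, 0.0008, 0.0718], [0.0096, 0.0243, 0.0732]]
0.015 1102 [[0.0102, -0.0237, 0.0705], [0.0158, 0.0008, 0.0718], [0.0198, 0.0242, 0.073]]
0.025 1104 [[0.0201, -0.0235, 0.0705], [0.0257, 0.0008, 0.0718], [0.0298, 0.0244, 0.0731]]
0.035 425 [[0.0301, -0.0232, 0.0705], [0.0315, 0.0002, 0.072], [0.0327, 0.0241, 0.0736]]
```

View pics/w7.png

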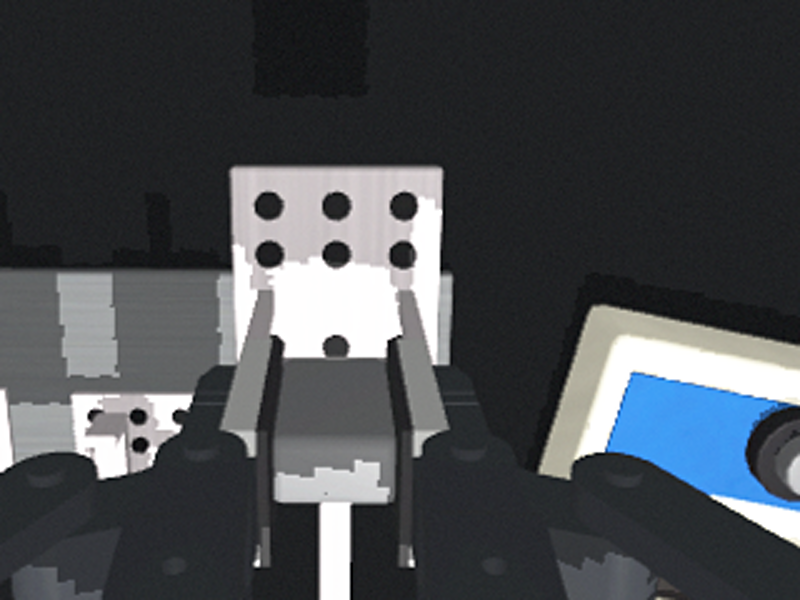

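The cover is level, square and centred in the jaws, with its underside 76 mm below the TCP. It goes to dish R.

```bash

python3 -m handwheel '[{"jaw":0.15,"linear":[0,0,0],"angular":[0,0,0.108]},{"jaw":0.15,"linear":[0,0,0],"angular":[0,0,0.108]},{"jaw":0.15,"linear":[-0.04,0.0385,0],"angular":[0,0,0]},{"jaw":0.15,"linear":[-0.04,0.0385,0],"angular":[0,0,0]},{"jaw":0.15,"linear":[-0.04,0.0385,0],"angular":[0,0,0]},{"jaw":0.15,"linear":[-0.04,0.0385,0],"angular":[0,0,0]},{"jaw":0.15,"linear":[-0.04,0.0385,0.03],"angular":[0,0,0]},{"jaw":0.15,"linear":[0,0,0.025],"angular":[0,0,0]},{"jaw":0.15,"linear":[0,0,0],"angular":[0,0,0]},{"jaw":0.15,"linear":[0,0,0],"angular":[0,0,0]},{"jaw":0.15,"linear":[0,0,0],"angular":[0,0,0]}]'
python3 - <<'E'
from h import *
go([.6111,-.1007,.156],3.0475)
E
```

```text
time_s: 40.45
tool_pos: [0.6123, -0.1024, 0.2053]
ee_rot: [0.15, 3.136, -0.001]
force: [-0.0, -0.4, -0.3]
width: 0.0189
grasp_force: 59.0
t 40.45 tcp [ 0.6123 -0.1024  0.2053] psi 3.046 tilt [-0.0022 -0.0004] w 0.0189 F [-0.0301 -0.4177 -0.3361]
 turn tool z -0.0012
 shift (after turn) [0.0014 0.0016 0.0493]
```

```bash

python3 -m handwheel '[{"jaw":0.15,"linear":[0.0014,0.001,0.02],"angular":[0,0,0]},{"jaw":0.15,"linear":[0,0,0.009],"angular":[0,0,0]},{"jaw":0.15,"linear":[0,0,0],"angular":[0,0,0]},{"jaw":0.15,"linear":[0,0,0],"angular":[0,0,0]},{"jaw":0.15,"linear":[0,0,0],"angular":[0,0,0]}]'
python3 - <<'E'
from h import *
go([.6111,-.1007,.156],3.0475)
st=robot.state();im,d=save('wrist','w8.png',(128,96,448,336),2.5);W=wcloud(d,st);i=im.astype(int)
near=(abs(W[...,0]-.611)<.06)&(abs(W[...,1]+.1)<.045)&(d>0)&(i.min(-1)>70)
# in dish frame
c,s=np.cos(-.094),np.sin(-.094);X=W[...,0]-.6111;Y=W[...,1]+.1007;x=c*X+s*Y;y=-s*X+c*Y
for nm,lo,hi in(('collar',.088,.096),('plate',.1,.112)):
    m=near&(W[...,2]>lo)&(W[...,2]<hi)&(x<0)&(x>-.035)
    print(nm,m.sum(),np.percentile(y[m],[1,99]),np.percentile(x[near&(W[...,2]>lo)&(W[...,2]<hi)],[1,99]),np.median(W[m][:,2]))
E
```

```text
time_s: 41.08
tool_pos: [0.6113, -0.1007, 0.1757]
ee_rot: [0.148, 3.137, -0.001]
force: [-0.0, 0.0, -0.8]
width: 0.0186
grasp_force: 59.0
t 41.08 tcp [ 0.6113 -0.1007  0.1757] psi 3.047 tilt [-0.0014 -0.0003] w 0.0186 F [-0.0414  0.0208 -0.7895]
 turn tool z -0.0003
 shift (after turn) [0.0002 0.     0.0197]
collar 733 [-0.032   0.0319] [-0.0462  0.021 ] 0.09323181439884137
plate 3880 [-0.0242  0.0246] [-0.0324  0.0143] 0.1038885019242707
```

View pics/w8.png

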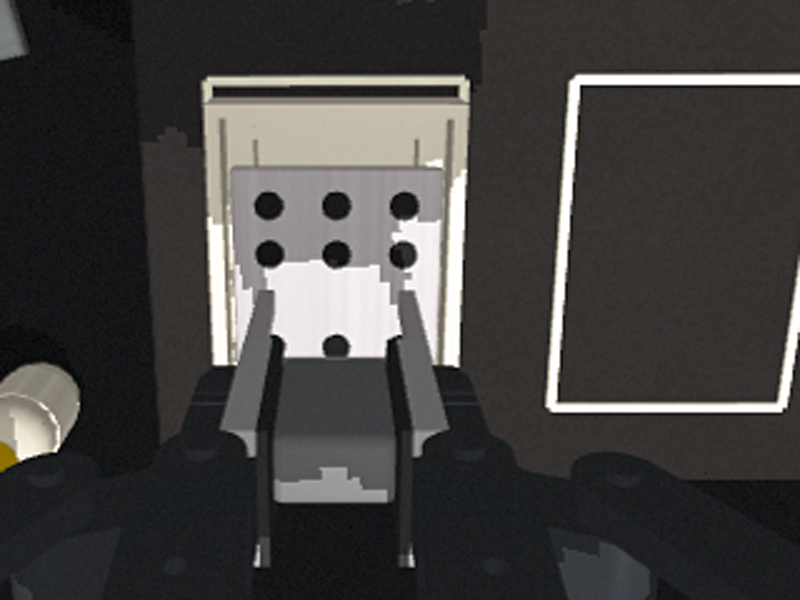

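The plate is centred over the dish to within half a millimetre. I'll lower it and release.

```bash

python3 -m handwheel '[{"jaw":0.15,"linear":[0,0,0.008],"angular":[0,0,0]},{"jaw":0.15,"linear":[0,0,0.006],"angular":[0,0,0]},{"jaw":0.15,"linear":[0,0,0.004],"angular":[0,0,0]},{"jaw":0.15,"linear":[0,0,0.002],"angular":[0,0,0]},{"jaw":0.15,"linear":[0,0,0],"angular":[0,0,0]},{"jaw":0.15,"linear":[0,0,0],"angular":[0,0,0]},{"jaw":0.25,"linear":[0,0,0],"angular":[0,0,0]},{"jaw":0.4,"linear":[0,0,0],"angular":[0,0,0]},{"jaw":0.5,"linear":[0,0,0],"angular":[0,0,0]}]'
python3 -m handwheel '[{"jaw":0.5,"linear":[0,0,-0.02],"angular":[0,0,0]},{"jaw":0.5,"linear":[0,0,-0.04],"angular":[0,0,0]},{"jaw":0.5,"linear":[0,0,-0.06],"angular":[0,0,0]},{"jaw":0.5,"linear":[0,0,-0.01],"angular":[0,0,0]},{"jaw":0.5,"linear":[0,0,0],"angular":[0,0,0]},{"jaw":0.5,"linear":[0,0,0],"angular":[0,0,0]}]'
cat >> h.py <<'E'
def seat(cx,cy,yaw):
    st=robot.state();im,d=robot.snapshot('wrist');W=wcloud(d,st);i=im.astype(int)
    c,s=np.cos(yaw),np.sin(yaw);X=W[...,0]-cx;Y=W[...,1]-cy;x=c*X+s*Y;y=-s*X+c*Y
    near=(abs(x)<.05)&(abs(y)<.035)&(d>0)&(i.min(-1)>60)
    g=near&(W[...,2]>.155)&(W[...,2]<.17);print('grip',np.median(x[g]),np.median(y[g]),rect(W,g))
    m=near&(abs(x)<.031)&(abs(y)<.023)&(W[...,2]<.1)&(W[...,2]>.07)
    A=np.c_[x[m],y[m],np.ones(m.sum())];f=np.linalg.lstsq(A,W[m][:,2],rcond=None)[0]
    k=abs(A@f-W[m][:,2])<.002;f=np.linalg.lstsq(A[k],W[m][k][:,2],rcond=None)[0];print('plate slope,z',f,k.sum())
    r=near&(W[...,2]>.088);r&=(abs(y)>.028)|(abs(x)>.042);r&=W[...,2]<.1;print('dish',rect(W,r))
E
python3 - <<'E'
from h import *
seat(.6111,-.1007,-.094)
go([.5087,-.3354,.25],3.2636)
E
```

```text
time_s: 42.25
tool_pos: [0.6107, -0.1006, 0.1546]
ee_rot: [-0.148, -3.138, 0.0]
force: [-0.4, 0.5, 1.3]
width: 0.0428
grasp_force: 0.0
time_s: 43.0
tool_pos: [0.6099, -0.1003, 0.2828]
ee_rot: [-0.148, -3.135, -0.001]
force: [-0.5, 0.9, -0.2]
width: 0.0429
grasp_force: 0.0
grip -0.0008522770090121839 0.00035583168118666553 ([array([ 610.6, -100.3]), array([19.7, 11.4]), np.float64(84.1)], 393, array([0.1621, 0.1635]))
plate slope,z [0.0007 0.0001 0.0844] 1805
dish ([array([ 611. , -100.7]), array([64.1, 92.5]), np.float64(84.5)], 1394, array([0.0932, 0.0947]))
t 43.05 tcp [ 0.6098 -0.1003  0.2827] psi 3.047 tilt [0.0038 0.0006] w 0.0425 F [-0.6146  0.2507  0.2258]
 turn tool z -0.2163
 shift (after turn) [ 0.129  -0.2211  0.0327]
```

Cover 1 is seated level with its plate top at 84 mm. Now the middle cover.

```bash

python3 -m handwheel '[{"jaw":0.5,"linear":[0,0,0],"angular":[0,0,-0.108]},{"jaw":0.5,"linear":[0,0,0],"angular":[0,0,-0.108]},{"jaw":0.5,"linear":[0.0258,-0.0442,0],"angular":[0,0,0]},{"jaw":0.5,"linear":[0.0258,-0.0442,0],"angular":[0,0,0]},{"jaw":0.5,"linear":[0.0258,-0.0442,0],"angular":[0,0,0]},{"jaw":0.5,"linear":[0.0258,-0.0442,0],"angular":[0,0,0]},{"jaw":0.5,"linear":[0.0258,-0.0442,0.03],"angular":[0,0,0]},{"jaw":0.5,"linear":[0,0,0.02],"angular":[0,0,0]},{"jaw":0.5,"linear":[0,0,0],"angular":[0,0,0]},{"jaw":0.5,"linear":[0,0,0],"angular":[0,0,0]},{"jaw":0.5,"linear":[0,0,0],"angular":[0,0,0]}]'
python3 -c "
from h import *
go([.5087,-.3354,.162],3.2636)"
```

```text
time_s: 44.42
tool_pos: [0.5103, -0.3352, 0.2359]
ee_rot: [-0.193, 3.134, -0.002]
force: [0.0, 0.1, -0.2]
width: 0.0424
grasp_force: 0.0
t 44.42 tcp [ 0.5103 -0.3352  0.2359] psi -3.019 tilt [-0.0011 -0.0013] w 0.0424 F [ 0.0048  0.0641 -0.2279]
 turn tool z 0.001
 shift (after turn) [ 0.0016 -0.      0.0739]
```

```bash

python3 -m handwheel '[{"jaw":0.5,"linear":[0.0014,0,0.04],"angular":[0,0,0]},{"jaw":0.5,"linear":[0,0,0.02],"angular":[0,0,0]},{"jaw":0.5,"linear":[0,0,0.014],"angular":[0,0,0]},{"jaw":0.5,"linear":[0,0,0],"angular":[0,0,0]},{"jaw":0.2,"linear":[0,0,0],"angular":[0,0,0]},{"jaw":0.15,"linear":[0,0,0],"angular":[0,0,0]},{"jaw":0.15,"linear":[0,0,0],"angular":[0,0,0]},{"jaw":0.15,"linear":[0,0,0],"angular":[0,0,0]},{"jaw":0.15,"linear":[0,0,-0.006],"angular":[0,0,0]},{"jaw":0.15,"linear":[0,0,-0.006],"angular":[0,0,0]},{"jaw":0.15,"linear":[0,0,-0.006],"angular":[0,0,0]},{"jaw":0.15,"linear":[0,0,0],"angular":[0,0,0]}]'
python3 -c "
from h import *
go([.5087,-.3354,.18],3.2636)"
python3 -m handwheel '[{"jaw":0.15,"linear":[0.015,0,0],"angular":[0,0,0]},{"jaw":0.15,"linear":[0.02,0,0],"angular":[0,0,0]},{"jaw":0.15,"linear":[0.02,0,0],"angular":[0,0,0]},{"jaw":0.15,"linear":[0.02,0,0],"angular":[0,0,0]},{"jaw":0.15,"linear":[0.02,0,0],"angular":[0,0,0]},{"jaw":0.15,"linear":[0.01,0,0],"angular":[0,0,0]},{"jaw":0.15,"linear":[0,0,0],"angular":[0,0,0]},{"jaw":0.15,"linear":[0,0,-0.03],"angular":[0,0,0]},{"jaw":0.15,"linear":[0,0,-0.05],"angular":[0,0,0]},{"jaw":0.15,"linear":[0,0,0],"angular":[0,0,0]},{"jaw":0.15,"linear":[0,0,0],"angular":[0,0,0]}]'
python3 - <<'E'
from h import *
go([.63,.097,.26],3.0475)
st=robot.state();im,d=robot.snapshot('wrist')
K=np.array(robot.get_calibration('wrist')['mtx']);T=np.array(robot.get_calibration('wrist')['T_tool_cam'])
u,v=np.meshgrid(np.arange(512),np.arange(384))
P=np.stack([u,v,np.ones_like(u)],-1)@np.linalg.inv(K).T*d[...,None];Q=P@T[:3,:3].T+T[:3,3]
i=im.astype(int)
s=(d>0)&(i.min(-1)>110)&(Q[...,2]>.06)&(Q[...,2]<.11)&(abs(Q[...,1])<.05)&(abs(Q[...,0])<.06)
print(np.percentile(Q[s],[1,50,99],axis=0))
E
```

```text
time_s: 45.92
tool_pos: [0.5084, -0.336, 0.1795]
ee_rot: [-0.191, 3.135, -0.001]
force: [-0.1, 0.0, -1.7]
width: 0.0187
grasp_force: 58.5
t 45.92 tcp [ 0.5084 -0.336   0.1795] psi -3.02 tilt [-0.0007 -0.0008] w 0.0187 F [-0.1181  0.0231 -1.6677]
 turn tool z -0.0004
 shift (after turn) [-0.0004  0.0006 -0.0005]
time_s: 47.3
tool_pos: [0.4043, -0.3484, 0.2585]
ee_rot: [-0.192, 3.135, -0.0]
force: [-0.5, 1.0, -1.6]
width: 0.0187
grasp_force: 59.0
t 47.3 tcp [ 0.4043 -0.3484  0.2585] psi -3.019 tilt [-0.0002 -0.0001] w 0.0187 F [-0.4737  1.0281 -1.6162]
 turn tool z 0.2163
 shift (after turn) [-0.1828  0.4646 -0.0015]
[[-0.0141 -0.0241  0.0651]
 [ 0.0109  0.0002  0.0722]
 [ 0.0326  0.0248  0.074 ]]
```

```bash

python3 -m handwheel '[{"jaw":0.15,"linear":[0,0,-0.02],"angular":[0,0,0.108]},{"jaw":0.15,"linear":[0,0,0],"angular":[0,0,0.108]},{"jaw":0.15,"linear":[-0.0203,0.0516,0],"angular":[0,0,0]},{"jaw":0.15,"linear":[-0.0203,0.0516,0],"angular":[0,0,0]},{"jaw":0.15,"linear":[-0.0203,0.0516,0],"angular":[0,0,0]},{"jaw":0.15,"linear":[-0.0203,0.0516,0],"angular":[0,0,0]},{"jaw":0.15,"linear":[-0.0203,0.0516,0],"angular":[0,0,0]},{"jaw":0.15,"linear":[-0.0203,0.0516,0],"angular":[0,0,0]},{"jaw":0.15,"linear":[-0.0203,0.0516,0],"angular":[0,0,0]},{"jaw":0.15,"linear":[-0.0203,0.0516,0],"angular":[0,0,0]},{"jaw":0.15,"linear":[-0.0203,0.0516,0],"angular":[0,0,0]},{"jaw":0.15,"linear":[0,0,0.04],"angular":[0,0,0]}]'
python3 -m handwheel '[{"jaw":0.15,"linear":[0,0,0.035],"angular":[0,0,0]},{"jaw":0.15,"linear":[0,0,0],"angular":[0,0,0]},{"jaw":0.15,"linear":[0,0,0],"angular":[0,0,0]},{"jaw":0.15,"linear":[0,0,0],"angular":[0,0,0]}]'
python3 - <<'E'
from h import *
go([.63,.097,.156],3.0475)
E
```

```text
time_s: 48.85
tool_pos: [0.6331, 0.1009, 0.2396]
ee_rot: [0.139, 3.132, 0.003]
force: [1.1, -0.9, -1.8]
width: 0.0192
grasp_force: 59.2
time_s: 49.35
tool_pos: [0.6307, 0.0965, 0.2059]
ee_rot: [0.148, 3.135, 0.0]
force: [-0.5, -1.1, -1.0]
width: 0.0188
grasp_force: 59.2
t 49.35 tcp [0.6307 0.0965 0.2059] psi 3.047 tilt [-0.0033  0.0004] w 0.0188 F [-0.4532 -1.1056 -1.0125]
 turn tool z -0.0006
 shift (after turn) [0.0007 0.0004 0.0499]
```

```bash

python3 -m handwheel '[{"jaw":0.15,"linear":[0.0007,0.0003,0.02],"angular":[0,0,0]},{"jaw":0.15,"linear":[0,0,0.01],"angular":[0,0,0]},{"jaw":0.15,"linear":[0,0,0],"angular":[0,0,0]},{"jaw":0.15,"linear":[0,0,0],"angular":[0,0,0]},{"jaw":0.15,"linear":[0,0,0],"angular":[0,0,0]}]'
python3 - <<'E'
from h import *
go([.63,.097,.156],3.0475)
st=robot.state();im,d=robot.snapshot('wrist');W=wcloud(d,st);i=im.astype(int)
near=(abs(W[...,0]-.63)<.06)&(abs(W[...,1]-.097)<.045)&(d>0)&(i.min(-1)>70)
c,s=np.cos(-.094),np.sin(-.094);X=W[...,0]-.63;Y=W[...,1]-.097;x=c*X+s*Y;y=-s*X+c*Y
for nm,lo,hi in(('collar',.088,.096),('plate',.1,.112)):
    m=near&(W[...,2]>lo)&(W[...,2]<hi)&(x<0)&(x>-.035)
    print(nm,m.sum(),np.percentile(y[m],[1,99]),np.median(W[m][:,2]))
E
```

```text
time_s: 49.98
tool_pos: [0.6294, 0.097, 0.1748]
ee_rot: [0.148, 3.137, 0.0]
force: [0.0, 0.7, -0.8]
width: 0.0189
grasp_force: 59.3
t 49.98 tcp [0.6294 0.097  0.1748] psi 3.047 tilt [-0.0014  0.0001] w 0.0189 F [ 0.0249  0.6713 -0.8061]
 turn tool z -0.0002
 shift (after turn) [-0.0006  0.      0.0188]
collar 736 [-0.0319  0.0319] 0.09318262333307929
plate 3905 [-0.0243  0.0246] 0.10255943202348095
```

```bash

python3 -m handwheel '[{"jaw":0.15,"linear":[0,0,0.008],"angular":[0,0,0]},{"jaw":0.15,"linear":[0,0,0.006],"angular":[0,0,0]},{"jaw":0.15,"linear":[0,0,0.004],"angular":[0,0,0]},{"jaw":0.15,"linear":[0,0,0.001],"angular":[0,0,0]},{"jaw":0.15,"linear":[0,0,0],"angular":[0,0,0]},{"jaw":0.15,"linear":[0,0,0],"angular":[0,0,0]},{"jaw":0.25,"linear":[0,0,0],"angular":[0,0,0]},{"jaw":0.4,"linear":[0,0,0],"angular":[0,0,0]},{"jaw":0.5,"linear":[0,0,0],"angular":[0,0,0]}]'
python3 -m handwheel '[{"jaw":0.5,"linear":[0,0,-0.02],"angular":[0,0,0]},{"jaw":0.5,"linear":[0,0,-0.04],"angular":[0,0,0]},{"jaw":0.5,"linear":[0,0,-0.06],"angular":[0,0,0]},{"jaw":0.5,"linear":[0,0,-0.01],"angular":[0,0,0]},{"jaw":0.5,"linear":[0,0,0],"angular":[0,0,0]},{"jaw":0.5,"linear":[0,0,0],"angular":[0,0,0]}]'
python3 - <<'E'
from h import *
seat(.63,.097,-.094)
go([.4896,-.0596,.25],3.0475)
E
```

```text
time_s: 51.15
tool_pos: [0.6288, 0.097, 0.1546]
ee_rot: [-0.148, -3.138, 0.0]
force: [-0.7, -0.2, 0.3]
width: 0.0427
grasp_force: 0.0
time_s: 51.9
tool_pos: [0.6281, 0.097, 0.2828]
ee_rot: [-0.148, -3.135, 0.001]
force: [-0.6, 0.4, 0.8]
width: 0.0431
grasp_force: 0.0
grip -0.0014953904446989566 0.00047302219332552873 ([array([628.7,  97.3]), array([19.2, 11.4]), np.float64(85.5)], 387, array([0.1621, 0.1635]))
plate slope,z [-0.0023 -0.0016  0.0844] 1782
dish ([array([629.5,  97.1]), array([64.1, 91.7]), np.float64(84.6)], 1357, array([0.0932, 0.0947]))
t 51.95 tcp [0.6279 0.097  0.2826] psi 3.047 tilt [ 0.0039 -0.0007] w 0.0426 F [-1.0239  1.0804 -0.1509]
 turn tool z -0.0002
 shift (after turn) [ 0.123  -0.1689  0.0326]
```

Both covers are seated. Now the button.

```bash

python3 -m handwheel '[{"jaw":0,"linear":[0.0308,-0.0422,0],"angular":[0,0,0]},{"jaw":0,"linear":[0.0308,-0.0422,0],"angular":[0,0,0]},{"jaw":0,"linear":[0.0308,-0.0422,0],"angular":[0,0,0]},{"jaw":0,"linear":[0.0308,-0.0422,0],"angular":[0,0,0]},{"jaw":0,"linear":[0,0,0.05],"angular":[0,0,0]},{"jaw":0,"linear":[0,0,0.03],"angular":[0,0,0]},{"jaw":0,"linear":[0,0,0],"angular":[0,0,0]},{"jaw":0,"linear":[0,0,0],"angular":[0,0,0]},{"jaw":0,"linear":[0,0,0],"angular":[0,0,0]}]'
python3 - <<'E'
from h import *
st=robot.state();im,d=save('wrist','w9.png',None,1.5);W=wcloud(d,st);i=im.astype(int)
s=(d>0)&(abs(W[...,0]-.49)<.03)&(abs(W[...,1]+.0596)<.03)&(i.min(-1)>85)&(i.max(-1)-i.min(-1)<30)&(W[...,2]<.1)&(W[...,2]>.055)
print('btn',rect(W,s))
K=np.array(robot.get_calibration('wrist')['mtx']);T=np.array(robot.get_calibration('wrist')['T_tool_cam'])
u,v=np.meshgrid(np.arange(512),np.arange(384));P=np.stack([u,v,np.ones_like(u)],-1)@np.linalg.inv(K).T*d[...,None];Q=P@T[:3,:3].T+T[:3,3]
f=(d>0)&(Q[...,2]<.04)&(abs(Q[...,1])<.04)&(abs(Q[...,0])<.02);print('tip',np.percentile(Q[f][:,2],[99.5,100]))
go([.4896,-.0596,.092],3.0475)
E
```

```text
time_s: 53.08
tool_pos: [0.4914, -0.0595, 0.2063]
ee_rot: [0.147, 3.136, -0.001]
force: [-0.1, 0.1, 0.1]
width: -0.0001
grasp_force: 0.0
btn ([array([489. , -59.4]), array([23.7, 23.9]), np.float64(56.7)], 693, array([0.0682, 0.0696]))
tip [0.0132 0.0177]
t 53.12 tcp [ 0.4914 -0.0595  0.2062] psi 3.048 tilt [-0.0025 -0.0005] w 0.0003 F [-0.438  -0.4535  0.0365]
 turn tool z 0.0002
 shift (after turn) [ 0.0018 -0.0003  0.1142]
```

View pics/w9.png

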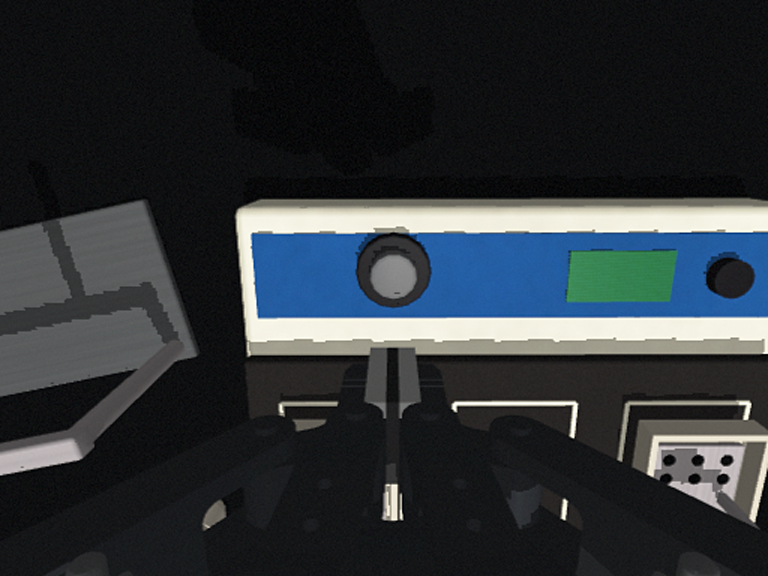

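The round grey button sits at (393,275), its top at 68 mm. The knob at (730,277) is black, so it isn't the one.

```bash

python3 -m handwheel '[{"jaw":0,"linear":[0.002,0,0.05],"angular":[0,0,0]},{"jaw":0,"linear":[0,0,0.045],"angular":[0,0,0]},{"jaw":0,"linear":[0,0,0.012],"angular":[0,0,0]},{"jaw":0,"linear":[0,0,0.006],"angular":[0,0,0]},{"jaw":0,"linear":[0,0,0.003],"angular":[0,0,0]},{"jaw":0,"linear":[0,0,0.003],"angular":[0,0,0]},{"jaw":0,"linear":[0,0,0.002],"angular":[0,0,0]},{"jaw":0,"linear":[0,0,0],"angular":[0,0,0]}]'
```

```text
time_s: 54.12
tool_pos: [0.4898, -0.0596, 0.0849]
ee_rot: [0.148, 3.135, -0.001]
force: [1.9, -0.1, 3.0]
width: 0.0001
grasp_force: 1.7
```

```bash

python3 -m handwheel '[{"jaw":0,"linear":[0,0,0.002],"angular":[0,0,0]},{"jaw":0,"linear":[0,0,0.001],"angular":[0,0,0]},{"jaw":0,"linear":[0,0,0],"angular":[0,0,0]},{"jaw":0,"linear":[0,0,0],"angular":[0,0,0]}]'
```

```text
time_s: 54.62
tool_pos: [0.4899, -0.0596, 0.0837]
ee_rot: [0.148, 3.134, -0.002]
force: [-4.4, -0.1, 21.0]
width: -0.0
grasp_force: 10.7
```

Force jumped to 21 N at the stop, so the button is fully down. I'll release, back off and check everything.

```bash

python3 -m handwheel '[{"jaw":0,"linear":[0,0,-0.01],"angular":[0,0,0]},{"jaw":0,"linear":[0,0,-0.03],"angular":[0,0,0]},{"jaw":0,"linear":[0,0,-0.06],"angular":[0,0,0]},{"jaw":0,"linear":[0,0,-0.06],"angular":[0,0,0]},{"jaw":0,"linear":[0.04,0,-0.04],"angular":[0,0,0]},{"jaw":0,"linear":[0.04,0,0],"angular":[0,0,0]},{"jaw":0,"linear":[0,0,0],"angular":[0,0,0]},{"jaw":0,"linear":[0,0,0],"angular":[0,0,0]}]'
python3 - <<'E'
from h import *
save('scene','s4.png',(50,150,450,310),2)
st=robot.state();im,d=robot.snapshot('wrist');W=wcloud(d,st);i=im.astype(int)
s=(d>0)&(abs(W[...,0]-.489)<.025)&(abs(W[...,1]+.0594)<.025)&(i.min(-1)>85)&(i.max(-1)-i.min(-1)<30)&(W[...,2]<.1)&(W[...,2]>.055);print('btn',rect(W,s))
im,d=robot.snapshot('top');W=wcloud(d,None,'top');i=im.astype(int)
s=(d>0)&(abs(W[...,0]-.585)<.06)&(abs(W[...,1]-.325)<.05)&(i.min(-1)>110)&(W[...,2]>.035);print('stack',rect(W,s))
s=(d>0)&(abs(W[...,0]-.5157)<.02)&(abs(W[...,1]+.4098)<.02)&(W[...,2]>.155);print('spareK',rect(W,s))
E
```

```text
time_s: 55.62
tool_pos: [0.4086, -0.0517, 0.2804]
ee_rot: [-0.148, -3.137, -0.0]
force: [-0.9, -0.2, 0.2]
width: -0.0
grasp_force: 0.0
btn ([array([477.4, -58.8]), array([34.2, 16.5]), np.float64(85.2)], 68, array([0.0587, 0.0639]))
stack ([array([585. , 324.2]), array([92.7, 65.4]), np.float64(5.9)], 156, array([0.0433, 0.0531]))
spareK ([array([ 516.3, -408.2]), array([11.7, 19.3]), np.float64(8.0)], 31, array([0.1667, 0.1706]))
```

View pics/s4.png

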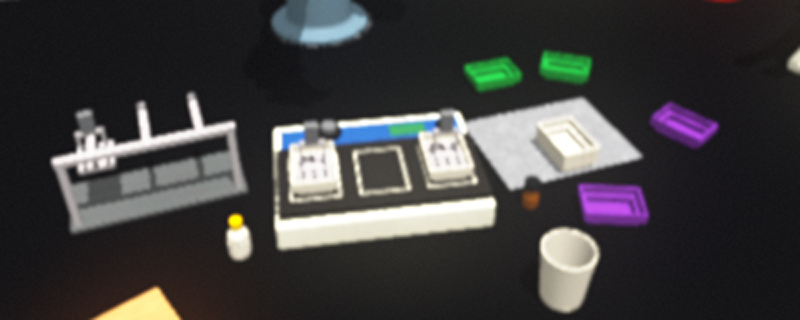

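The scene shows two covered dishes at (313,165) and (446,155). Two dishes are left on the mat, the spare cover is at (95,140), and the bottle and jar are unmoved. The wrist button reading was mostly hidden, so I'll check its release with the top camera and then hand in.

```bash
python3 - <<'E'
from h import *
im,d=robot.snapshot('top');u,v=proj('top',[.489,-.0594,.068]);u,v=int(round(u)),int(round(v))
z=[dep('top',u,v,x)[2] for x in d[v-1:v+2,u-1:u+2].ravel()];print('button top z',np.median(z),im[v,u])
if np.median(z)>.0655: print(robot.hand_in())
E
```

```text
button top z 0.7379751421446242 [69 82 93]
the job is handed in; nothing more can be done
None
```

I handed the job in with both pucks in their own covered dishes (bays L and R), the spare dishes and cover left in place, and the start button pressed to its stop (21 N) and let go. I didn't confirm that the button sprang back up: the arm blocked the camera, and my check wrongly passed on the arm's own height.

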